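# Regrip a battery, stand it in the tester and lower the contact lever

### The arm

A 7-joint arm with a two-finger parallel gripper is mounted at the origin on the work surface. World frame = base frame: x ahead of the robot, y to its left, z up, the work surface at z = 0. Lengths are in m, angles in rad, forces in N, time in s.
With the tool pointing down it reaches from about 0.425 to 0.925 m from the base axis. Payload 6.8 kg.
Tool frame: the origin (TCP) lies at the very end of the fingers, on their centre line; the grasp point (between the pads) lies grip_point_offset behind it (grip_point_offset is the distance from the TCP to the grasp point, in m); z points along the fingers, y is the line along which they close (so a half turn about z gives the same grasp; the last joint's range is limited). The gripper opens to 88 mm and grips with 3 to 60 N. Pads are 20 mm wide; open, the fingers measure 115 mm over their backs; the gripper's body (75 mm by 178 mm) begins 61 mm behind the grasp point.
Start: joints at [-1.428, 0.477, 0.022, 1.555, -0.011, 1.109, -0.083], TCP at [0.168, 0.654, 0.223] pointing down, gripper open.
Joint ranges: [-2.96, 2.96], [-0.34, 2.1], [-1.41, 1.46], [0.24, 2.44], [-1.37, 4.51], [0.17, 1.92], [-2.96, 2.96]. Speed limits (rad/s): [2.39, 2.39, 3.14, 3.14, 3.14, 3.14, 3.14].

### API

Orientations are given as a unit quaternion [w, x, y, z].
In Python, from workcell import * gives the robot as it stands. The module is installed in compiled form; this text tells all that it offers.
- The arm moves only by the tool send_rows, never from a script. Its argument "moves" is a list of rows, each an object of numbers: "jaw": the finger opening in cm, from 0 to 8.78; "dx", "dy", "dz": the shift along the tool's x, y, z in cm; "rx", "ry", "rz": the turn, a rotation vector about the tool's x, y, z in degrees. A call has 1 to 5 rows; each row shifts and turns the commanded pose from where the row before left it, along the tool's axes as they then stand; what a row does not reach is not made up. A row lasts 1/10 s, in which the tool goes at most 50 mm and 8.59 degrees, less where a joint would pass 70% of its speed; a pose out of reach is approached as far as the arm can. A call with a gripper value outside its range is refused whole. The fingers move at their own pace and stop on an object; "newtons" is the grip in N (left out, the last holds). Time passes only in rows, so rows that do not move let the fingers close. It gives the time, the measured TCP pose, the force, the opening and the grip force at its end, in the units of the state.
- state(): the state, without advancing time (a new reading comes with each control period).
- snapshot(name): name is "scene" or "top" or "wrist"; returns a dict with "pixels" (480x640x3 uint8, red, green, blue), "range_z" (480x640 float32, m along the optical axis (not along the pixel's ray), 0 where there is no reading), "fx", "fy", "cx", "cy" (pixels), "k1" (the pictures are not rectified: a ray, as slopes to the right and down, at radius r is drawn at 1 + k1 r^2 times it, then the intrinsics apply), "R" (3x3) and "t" (3): a world point X has camera coordinates R X + t. Camera axes: x right, y down, z forward; pixel columns grow to the right and rows downward; lengths in m; the calibration is good to about 2 mm. A picture is of the moment at which its call begins.
- sign_off(): hands the job in; it is judged then, once.
The state is a dict: "t": time; "qpos": joint angles; "joint_vel": joint speeds; "tau": joint torques, N m; "tool_pos": TCP position; "eef_rot": TCP orientation; "wrist_force": force on the tool from outside, world axes, zero at the start; "moment": the same for the moment, N m; "width": opening from 0.0 (shut) to 1.0 (fully open); "grasp_force": force on a finger pad.
Only numpy, scipy, OpenCV 4.12 (cv2) and the standard library are available. Lean on these libraries where they do the work, as an engineer would, in place of code of your own. Each camera call takes 0.05 s, during which the arm holds its last target. There are 200 camera calls.

### The job

Take the middle battery out of the row of three in the low tray and stand it upright, terminals up and either way round, flat in the shallow seat of the battery tester, then bring the tester's raised contact lever fully down over it. Its neighbours leave room only at its two narrow ends and the tester leaves room only at its two broad sides, so on the way stand it on the bare bench, let go, and take it again the other way. Leave the other two batteries standing in the tray and the rest of the bench undisturbed.

Things in the scene. Friction and masses are not known exactly. Their poses are not given: they have to be found in the camera images.
- battery_mid: The middle battery of the row of three in the tray: black box 66 mm long (its x) x 33 mm wide (its y) x 97 mm tall, plus two brass terminal studs 6 mm high on top at x = -22 and +22 mm; about 0.5 kg. Origin: centre of its underside; z up. It is the same turned half round. Its neighbours stand 3 mm from its broad sides (the y faces).
- battery_left: (bystander) identical battery, 66 x 33 x 97 mm, standing in the tray on the +y side of the middle one. Origin: centre of its underside.
- battery_right: (bystander) identical battery, 66 x 33 x 97 mm, standing in the tray on the -y side of the middle one. Origin: centre of its underside.
- tray: Grey plastic open tray fixed to the bench, outside 88 mm (x) x 128 mm (y), walls 20 mm high and 6 mm thick, floor 6 mm thick. Origin: centre of its underside. The batteries stand in a row along its y, their length along its x.
- seat (a point): Centre of the tester's seat floor, 8 mm above the bench (fixed). x points to the post, z up. Seat 74 (x) x 41 mm (y) inside; rim 8 mm high, 4 mm thick at front (-x) and sides. White post at the back: x = 38 to 113 mm, 56 mm wide, 104 mm above the floor, its 42 mm wide fork up to 134 mm at x = 57 to 93. Base plate, level with the floor: x = -55 to 120 mm, 100 mm wide.
- lever (a joint): Angle of the contact lever on its horizontal pivot: 0 = fully down (level, over the seat, against its stop), about 1.57 = pointing straight up; most is 1.95 (leaning back from the seat). It stays where it is left; moving it takes about 3 N at the knob.
- lever_pivot (a point): The lever's pivot, in the fork on the post: 75 mm along x from the seat's centre and 120 mm above the seat floor. The pivot axis is along the seat's y.
- lever_knob (a point): Centre of the black knob at the lever's end, 140 mm from the pivot: a barrel 22 mm across and 22 mm long, its flat ends along the pivot axis (seat's y). The bar is 14 mm wide, 10 mm thick. When down, the knob is at seat x = -65 mm, 120 mm above the seat floor, and the pins of the contact block under the bar touch the terminals of a seated battery.
- screwdriver: (bystander) screwdriver, 150 mm, lying on the bench near the robot. Origin: its middle, on the bench.
- bowl: (bystander) small steel bowl, 68 mm across, 28 mm high. Origin: centre of its underside.
- bottle: (bystander) white plastic bottle, 52 mm across, 130 mm high. Origin: centre of its underside.
- tape: (bystander) roll of clear tape lying flat, 90 mm across, 22 mm high. Origin: centre of its underside.
- meter: (bystander) hand-held meter lying on its back, 145 x 75 x 34 mm. Origin: centre of its underside.

How it is judged:
By the outcome, as a careful person would: the job done as asked, in the order asked, and still so for the second after the job is handed in, with the robot touching nothing.
It also fails if it takes over 72 s, if anything falls off the work surface, if the arm or the gripper's body presses on something with over 40 N, if the wrist force passes 120 N, or if a joint passes its speed limit or range.

## Working session

There is one attempt and no reset: what is moved stays moved. The work goes in short steps, Python scripts to look and compute and a tool call to move; the robot and the scene stay as the last step left them, time stands still between calls to the robot, and variables do not carry over. Pictures are saved under pics/ and viewed, at most 12 in all, crops included, and the job is handed in when it is done.

Besides the shell and the picture viewer there is one more tool, called after "Request:" by a JSON object that holds its "fn" and its "kwargs". send_rows: Moves the arm, as the interface text tells. Its arguments: {"type":"object","properties":{"moves":{"type":"array","items":{"type":"object","properties":{"jaw":{"type":"number"},"dx":{"type":"number"},"dy":{"type":"number"},"dz":{"type":"number"},"rx":{"type":"number"},"ry":{"type":"number"},"rz":{"type":"number"}}}},"newtons":{"type":"number"}},"required":["moves"]}

```bash
mkdir -p pics
cat > h.py <<'E'
from workcell import *
import numpy as np, cv2
def pts(s):
    h,w=s["range_z"].shape
    v,u=np.mgrid[0:h,0:w]
    xd=(u-s["cx"])/s["fx"]; yd=(v-s["cy"])/s["fy"]
    x,y=xd.copy(),yd.copy()
    for _ in range(8):
        f=1+s["k1"]*(x*x+y*y); x,y=xd/f,yd/f
    z=s["range_z"]
    P=np.stack([x*z,y*z,z],-1)
    return (P-np.array(s["t"]))@np.array(s["R"])   # R^T (P-t)
def save(s,n): cv2.imwrite("pics/"+n,np.ascontiguousarray(s["pixels"][:,:,::-1]))
E
python3 - <<'E'
from h import *
s=snapshot("top"); save(s,"top1.png"); np.savez("top1.npz",P=pts(s),I=s["pixels"],z=s["range_z"])
c=snapshot("scene"); save(c,"scene1.png"); np.savez("scene1.npz",P=pts(c),I=c["pixels"],z=c["range_z"])
print(state()); print(-np.array(s["R"]).T@s["t"], -np.array(c["R"]).T@c["t"])
import workcell; print(grip_point_offset if 'grip_point_offset' in dir(workcell) else dir(workcell))
E
```

```text
{'t': 0.1, 'qpos': array([-1.42813749,  0.4777147 ,  0.02236363,  1.5563021 , -0.01152637,
        1.10931116, -0.08306366]), 'joint_vel': array([-4.86771617e-04, -1.10713534e-03,  1.33389166e-04, -1.70084809e-03,
       -1.17375292e-03,  2.88557932e-06, -4.89343922e-04]), 'tau': array([ 4.05583443e-03, -5.84096003e+01,  1.53981641e+00, -2.73318136e+01,
       -5.42371126e-02,  1.30346662e-02,  3.41517978e-05]), 'tool_pos': array([0.16737815, 0.65337609, 0.22180251]), 'eef_rot': array([-4.96091903e-05,  1.25038003e-01,  9.92151628e-01, -8.02029582e-04]), 'wrist_force': array([ 0.0635686 , -0.18670994,  0.13616195]), 'moment': array([ 0.0395546 , -0.01321811, -0.01572009]), 'grasp_force': 0.0, 'width': 0.9977221477978157}
[0.52383062 0.00803186 1.27273424] [ 1.30568338 -0.23106719  0.62741434]
0.0187
```

View pics/top1.png

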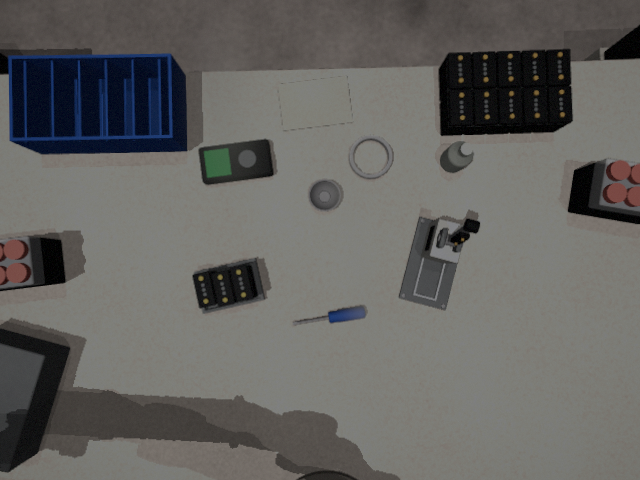

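View pics/scene1.png

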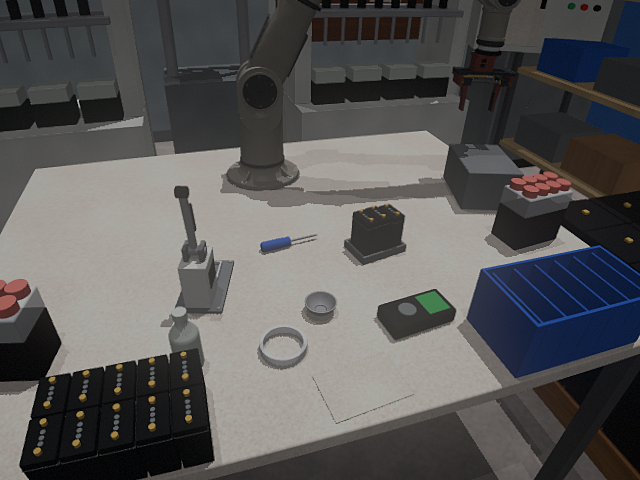

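The top view shows the battery tray at about (228,285) with six brass studs. The tester is at about (435,260): seat outline near (431,280), post at (447,240), lever leaning back with its knob at (472,226). Screwdriver, bowl, tape, meter and bottle are all clear of both.

Run:
```python
from h import *
d=np.load("top1.npz");P=d["P"];I=d["I"]
hsv=cv2.cvtColor(I,cv2.COLOR_RGB2HSV)
m=(cv2.inRange(hsv,(15,90,70),(35,255,255))>0)
m[:, :190]=0;m[:,270:]=0;m[:255]=0;m[315:]=0
n,l,st,c=cv2.connectedComponentsWithStats(m.astype(np.uint8))
for i in range(1,n):
    if st[i,4]>3: print(c[i],st[i,4],np.median(P[l==i],0).round(4))
# battery top blob
Z=P[:,:,2]
def rect(mask,name):
    n,l,st,c=cv2.connectedComponentsWithStats(mask.astype(np.uint8)); 
    for i in range(1,n):
        if st[i,4]>40:
            q=P[l==i][:,:2].astype(np.float32); r=cv2.minAreaRect(q*1000); print(name,st[i,4],c[i].round(1),np.round(r[0],1),np.round(r[1],1),round(r[2],1),P[l==i][:,2].mean().round(4))
w=np.zeros(m.shape,bool);w[255:315,185:270]=1
rect(w&(Z>.085)&(Z<.125),"bat"); rect(w&(Z>.012)&(Z<.03),"traywall")
w=np.zeros(m.shape,bool);w[205:315,395:485]=1
rect(w&(Z>.1)&(Z<.12),"post");rect(w&(Z>.145),"lever");rect(w&(Z>.0035)&(Z<.03),"base")
g=I.astype(int).sum(2); 
rect(w&(Z<.03)&(g>g[w].mean()*0+450),"rim?")
crop=cv2.resize(I[205:315,390:490,::-1],None,fx=6,fy=5.45,interpolation=cv2.INTER_CUBIC);cv2.imwrite("pics/c1.png",crop[:600])
for v in range(250,300,6): print(v,[(int(I[v,u].mean()),round(float(Z[v,u]*1000))) for u in range(400,465,5)])
```

```text
[238.         271.82608696] 23 [0.5236 0.1569 0.1076]
[219.90909091 276.90909091] 22 [0.515  0.1909 0.109 ]
[200.39130435 278.04347826] 23 [0.5141 0.2282 0.1085]
[243.04545455 294.27272727] 22 [0.4816 0.1481 0.1085]
[224.52173913 299.60869565] 23 [0.4714 0.183  0.108 ]
[205.31818182 300.86363636] 22 [0.4705 0.2197 0.1097]
bat 1945 [222.9 287. ] [495.9 187.2] [ 72.2 106.8] 10.9 0.1029
traywall 515 [235.6 285. ] [495.9 187.4] [ 88.  129.9] 11.0 0.0201
post 711 [444.4 242.2] [ 572.8 -243.9] [56.1 75.1] 73.6 0.1112
lever 447 [464.7 231.6] [ 546.7 -131. ] [ 40.3 278.9] 17.6 0.2454
base 2632 [426.  273.6] [ 530.5 -232. ] [107.3 184.5] 74.2 0.009
250 [(127, 1), (124, 1), (90, 2), (77, 6), (67, 5), (24, 60), (64, 103), (130, 114), (129, 107), (128, 112), (127, 114), (27, 139), (70, 142)]
256 [(124, 7), (127, 0), (77, 9), (77, 5), (69, 10), (58, 65), (70, 108), (124, 111), (132, 114), (130, 107), (129, 111), (129, 115), (124, -2)]
262 [(125, -5), (122, -3), (76, 8), (75, 10), (70, 6), (71, 9), (70, 6), (69, 14), (57, 26), (53, 64), (52, 100), (109, 108), (127, 1)]
268 [(126, -1), (116, 0), (78, 7), (77, 9), (129, 16), (71, 8), (70, 7), (68, 7), (66, 5), (66, 3), (72, 9), (76, 5), (125, 0)]
274 [(125, 2), (70, 9), (77, 6), (77, 6), (83, 1), (76, 12), (72, 8), (76, 4), (71, 12), (74, 9), (74, 10), (123, -4), (126, 0)]
280 [(125, 2), (76, 12), (75, 6), (69, 3), (75, 11), (73, 9), (76, 7), (77, 7), (129, 16), (74, 7), (73, 7), (123, -1), (128, 1)]
286 [(118, 0), (79, 12), (77, 10), (114, 20), (75, 6), (75, 6), (77, 7), (74, 10), (73, 8), (74, 6), (75, 7), (123, -4), (127, -1)]
292 [(60, 5), (79, 8), (77, 7), (105, 21), (76, 8), (75, 6), (75, 11), (63, 7), (76, 11), (74, 5), (109, -4), (123, 3), (124, 2)]
298 [(97, 5), (79, 10), (77, 7), (76, 5), (77, 11), (83, 7), (125, 16), (128, 18), (75, 10), (73, 8), (127, -4), (126, 1), (126, -3)]
```

View pics/c1.png

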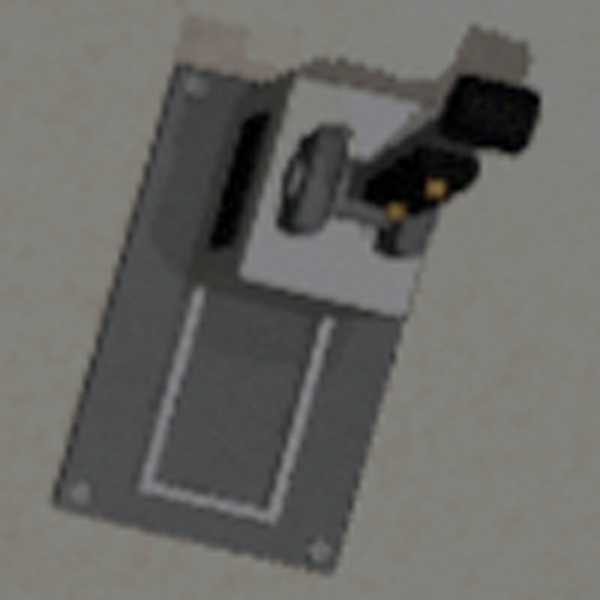

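The crop shows the seat's light rim (a U open to the post), with its sides meeting the front edge at the bottom, and the lever leaning back. I'll check the clearances along my paths next.

```bash
cat >> h.py <<'E'
def plan(p,ang,s=None):
    "from measured state: rz (deg) to bring tool y to world angle ang, then shift in tool axes after it (cm)"
    from scipy.spatial.transform import Rotation as Ro
    s=s or state(); w,x,y,z=s["eef_rot"]; R=Ro.from_quat([x,y,z,w]).as_matrix()
    a=np.degrees(np.arctan2(R[1,1],R[0,1])); rz=-(ang-a)
    R2=R@Ro.from_euler('z',rz,degrees=True).as_matrix()
    print("pos",s["tool_pos"].round(4),"yang",a.round(2),"tilt z",R[:,2].round(4),"t",round(s["t"],2),"F",s["wrist_force"].round(1),"w",round(s["width"]*8.78,2),"g",round(s["grasp_force"],1),"q",np.round(s["qpos"],2))
    print("rz",rz.round(2),"d(cm)",(R2.T@(np.array(p)-s["tool_pos"])*100).round(2))
E
python3 - <<'E'
from h import *
P=np.concatenate([np.load(f)["P"][np.load(f)["z"]>0] for f in("top1.npz","scene1.npz")])
def reg(n,x0,x1,y0,y1):
    q=P[(P[:,0]>x0)&(P[:,0]<x1)&(P[:,1]>y0)&(P[:,1]<y1)&(P[:,2]<1)]
    print(n,len(q),np.percentile(q[:,2],[50,99]).round(3), q[q[:,2]>.012][:,:2].min(0).round(3),q[q[:,2]>.012][:,:2].max(0).round(3))
reg("leftbox",.1,.4,.35,.7);reg("redbat",.4,.6,.38,.7);reg("diag",.3,.5,.25,.36)
reg("screw",.4,.48,-.1,.09);reg("bowl",.58,.72,-.06,.06);reg("mid",.5,.58,-.11,.03);reg("strip",.5,.62,.25,.34)
plan((.4955,.1872,.2),10.9)
E
```

```text
leftbox 30349 [0.003 0.517] [0.115 0.509] [0.4 0.7]
redbat 22023 [0.002 0.166] [0.4   0.518] [0.6  0.68]Traceback (most recent call last):
  File "<stdin>", line 6, in <module>
  File "<stdin>", line 5, in reg
    return umr_minimum(a, axis, None, out, keepdims, initial, where)
ValueError: zero-size array to reduction operation minimum which has no identity
```

Run:
```python
from h import *
d=np.load("top1.npz");Z=d["P"][...,2];print("greybox top",np.median(Z[350:440,10:50]).round(3), d["P"][345,65].round(3))
for n,b in dict(screw=(300,330,290,370),bowl=(175,215,303,347),mid=(215,295,290,395)).items():
    p=d["P"][b[0]:b[1],b[2]:b[3]].reshape(-1,3);q=p[p[:,2]>.011];print(n,len(q),q[:,:2].min(0).round(3) if len(q) else'',q[:,:2].max(0).round(3)if len(q) else'', p.min(0).round(2),p.max(0).round(2))
plan((.4955,.1872,.2),10.9)
```

```text
greybox top 0.118 [ 0.384  0.527 -0.003]
screw 557 [ 0.412 -0.089] [0.524 0.058] [ 0.4  -0.1  -0.01] [0.52 0.07 1.27]
bowl 590 [ 0.524 -0.045] [0.708 0.019] [ 0.52 -0.06 -0.01] [0.72 0.03 1.27]
mid 30 [0.524 0.008] [0.524 0.008] [ 0.47 -0.16 -0.01] [0.64 0.06 1.27]
pos [0.1674 0.6534 0.2218] yang 75.63 tilt z [-3.0e-04 -1.6e-03 -1.0e+00] t 0.1 F [ 0.1 -0.2  0.1] w 8.76 g 0.0 q [-1.43  0.48  0.02  1.56 -0.01  1.11 -0.08]
rz 64.73 d(cm) [-51.98  23.41   2.24]
```

Request:
{"fn": "send_rows", "kwargs": {"moves": [{"jaw": 8.78,"rz": 8.1},{"rz": 8.1},{"rz": 8.1},{"rz": 8.1},{"rz": 8.1}]}}

```text
$.moves[0]: bad value
```

Request:
{"fn": "send_rows", "kwargs": {"moves": [{"rz": 8.1},{"rz": 8.1},{"rz": 8.0},{"dx": -3.7,"dy": 1.7},{"dx": -3.7,"dy": 1.7}]}}

```text
$.moves[0]: bad value
```

Request:
{"fn": "send_rows", "kwargs": {"moves": [{"dx": -3.7,"dy": 1.7},{"dx": -3.7,"dy": 1.7},{"dx": -3.7,"dy": 1.7},{"dx": -3.7,"dy": 1.7},{"dx": -3.7,"dy": 1.7}]}}

```text
$.moves[0]: bad value
```

Request:
{"fn": "send_rows", "kwargs": {"moves": [{"dx": -3.7,"dy": 1.7},{"dx": -3.7,"dy": 1.7},{"dx": -3.7,"dy": 1.7},{"dx": -3.7,"dy": 1.7},{"dx": -3.7,"dy": 1.7}]}}

```text
$.moves[0]: bad value
```

Request:
{"fn": "send_rows", "kwargs": {"moves": [{"dx": -3.7,"dy": 1.6},{"dx": -3.7,"dy": 1.4},{},{}]}}

```text
$.moves[0]: bad value
```

Run:
```python
from h import *
plan((.4955,.1872,.2),10.9)
s=snapshot("wrist");save(s,"w1.png");P=pts(s);np.savez("w1.npz",P=P,I=s["pixels"])
hsv=cv2.cvtColor(s["pixels"],cv2.COLOR_RGB2HSV)
m=cv2.inRange(hsv,(12,90,60),(38,255,255))
n,l,st,c=cv2.connectedComponentsWithStats(m)
for i in range(1,n):
    if st[i,4]>30: print(c[i].round(1),st[i,4],np.median(P[l==i],0).round(4))
```

```text
pos [0.1674 0.6534 0.2218] yang 75.63 tilt z [-3.0e-04 -1.6e-03 -1.0e+00] t 0.1 F [ 0.1 -0.2  0.1] w 8.76 g 0.0 q [-1.43  0.48  0.02  1.56 -0.01  1.11 -0.08]
rz 64.73 d(cm) [-51.98  23.41   2.24]
[572.8 109.9] 6580 [ 0.2508  1.3993 -0.5952]
[624.4 298.1] 281 [ 0.3969  1.0022 -0.0653]
[ 90.5 380.3] 1586 [0.1297 0.6157 0.3198]
[544.1 380.3] 1512 [0.1518 0.7025 0.3197]
[480.2 451.4] 5650 [0.1565 0.6874 0.3293]
```

View pics/w1.png

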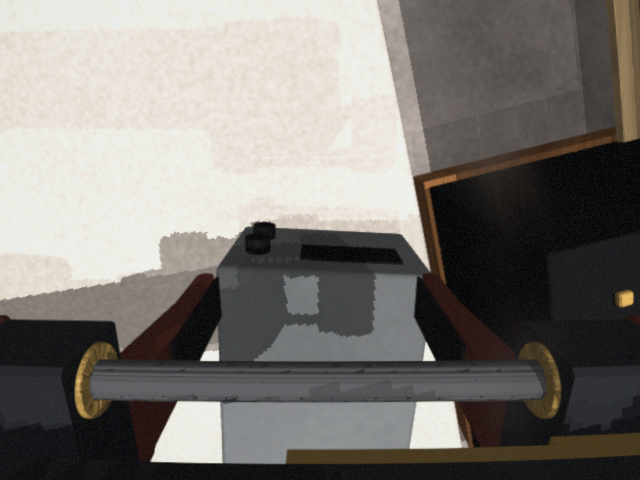

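The rows were refused, so probably every key is required. The wrist picture, still at the start pose, shows the grey box (220–430, 230–480) between the fingers. I'll resend with full rows.

Request:
{"fn": "send_rows", "kwargs": {"moves": [{"jaw": 8.78,"dx": 0,"dy": 0,"dz": 0,"rx": 0,"ry": 0,"rz": 8.1},{"jaw": 8.78,"dx": 0,"dy": 0,"dz": 0,"rx": 0,"ry": 0,"rz": 8.1},{"jaw": 8.78,"dx": 0,"dy": 0,"dz": 0,"rx": 0,"ry": 0,"rz": 8.1},{"jaw": 8.78,"dx": 0,"dy": 0,"dz": 0,"rx": 0,"ry": 0,"rz": 8.1}]}}

```text
t: 0.55
tool_pos: [0.1675, 0.6536, 0.2223]
eef_rot: [0.0, 0.4, 0.917, -0.0]
wrist_force: [0.3, 0.3, -0.1]
width: 0.999
grasp_force: 0.0
```

Request:
{"fn": "send_rows", "kwargs": {"moves": [{"jaw": 8.78,"dx": 0,"dy": 0,"dz": 0,"rx": 0,"ry": 0,"rz": 8.1},{"jaw": 8.78,"dx": 0,"dy": 0,"dz": 0,"rx": 0,"ry": 0,"rz": 8.1},{"jaw": 8.78,"dx": 0,"dy": 0,"dz": 0,"rx": 0,"ry": 0,"rz": 8.1},{"jaw": 8.78,"dx": 0,"dy": 0,"dz": 0,"rx": 0,"ry": 0,"rz": 8.0},{"jaw": 8.78,"dx": -3.7,"dy": 1.7,"dz": 0,"rx": 0,"ry": 0,"rz": 0}]}}

```text
t: 1.05
tool_pos: [0.186, 0.624, 0.2216]
eef_rot: [-0.001, 0.635, 0.773, -0.0]
wrist_force: [1.2, 0.9, -0.1]
width: 0.998
grasp_force: 0.0
```

Request:
{"fn": "send_rows", "kwargs": {"moves": [{"jaw": 8.78,"dx": -3.7,"dy": 1.7,"dz": 0,"rx": 0,"ry": 0,"rz": 0},{"jaw": 8.78,"dx": -3.7,"dy": 1.7,"dz": 0,"rx": 0,"ry": 0,"rz": 0},{"jaw": 8.78,"dx": -3.7,"dy": 1.7,"dz": 0,"rx": 0,"ry": 0,"rz": 0},{"jaw": 8.78,"dx": -3.7,"dy": 1.7,"dz": 0,"rx": 0,"ry": 0,"rz": 0},{"jaw": 8.78,"dx": -3.7,"dy": 1.7,"dz": 0,"rx": 0,"ry": 0,"rz": 0}]}}

```text
t: 1.55
tool_pos: [0.3104, 0.4537, 0.2225]
eef_rot: [-0.0, 0.636, 0.771, -0.0]
wrist_force: [0.2, -0.1, 0.6]
width: 1.002
grasp_force: 0.0
```

Request:
{"fn": "send_rows", "kwargs": {"moves": [{"jaw": 8.78,"dx": -3.7,"dy": 1.7,"dz": 0,"rx": 0,"ry": 0,"rz": 0},{"jaw": 8.78,"dx": -3.7,"dy": 1.7,"dz": 0,"rx": 0,"ry": 0,"rz": 0},{"jaw": 8.78,"dx": -3.7,"dy": 1.7,"dz": 0,"rx": 0,"ry": 0,"rz": 0},{"jaw": 8.78,"dx": -3.7,"dy": 1.7,"dz": 0,"rx": 0,"ry": 0,"rz": 0},{"jaw": 8.78,"dx": -3.7,"dy": 1.7,"dz": 0,"rx": 0,"ry": 0,"rz": 0}]}}

```text
t: 2.05
tool_pos: [0.4289, 0.2882, 0.2226]
eef_rot: [-0.0, 0.636, 0.771, 0.0]
wrist_force: [0.8, 0.5, 0.2]
width: 1.001
grasp_force: 0.0
```

Request:
{"fn": "send_rows", "kwargs": {"moves": [{"jaw": 8.78,"dx": -3.7,"dy": 1.6,"dz": 0,"rx": 0,"ry": 0,"rz": 0},{"jaw": 8.78,"dx": -3.7,"dy": 1.5,"dz": 0,"rx": 0,"ry": 0,"rz": 0},{"jaw": 8.78,"dx": -3.6,"dy": 1.5,"dz": 0,"rx": 0,"ry": 0,"rz": 0},{"jaw": 8.78,"dx": 0,"dy": 0,"dz": 0,"rx": 0,"ry": 0,"rz": 0}]}}

```text
t: 2.45
tool_pos: [0.4969, 0.1847, 0.2229]
eef_rot: [0.001, 0.64, 0.768, -0.0]
wrist_force: [0.3, -0.9, 0.2]
width: 1.0
grasp_force: 0.0
```

Run:
```python
from h import *
plan((.4955,.1872,.2),10.9)
s=snapshot("wrist");save(s,"w2.png");P=pts(s);np.savez("w2.npz",P=P,I=s["pixels"])
hsv=cv2.cvtColor(s["pixels"],cv2.COLOR_RGB2HSV)
m=cv2.inRange(hsv,(12,90,60),(38,255,255))
n,l,st,c=cv2.connectedComponentsWithStats(m)
for i in range(1,n):
    if st[i,4]>30: print(c[i].round(1),st[i,4],np.median(P[l==i],0).round(4))
```

```text
pos [0.4969 0.1847 0.2229] yang 10.43 tilt z [ 0.0016 -0.0018 -1.    ] t 2.45 F [ 0.3 -0.9  0.2] w 8.78 g 0.0 q [-0.9   0.25  0.51  1.93 -0.14  1.   -0.14]
rz -0.47 d(cm) [ 0.27 -0.09  2.29]
[290.3 179.5] 158 [0.4714 0.2165 0.1088]
[352.6 178.5] 159 [0.5144 0.2252 0.1089]
[344.  227.7] 149 [0.5156 0.189  0.1088]
[284.  228.7] 152 [0.4727 0.1803 0.1089]
[346.1 273.7] 144 [0.5243 0.1542 0.1086]
[288.  274.7] 140 [0.4815 0.1457 0.1088]
[105.1 347.9] 68 [0.4473 0.2048 0.3135]
[ 85.2 386.4] 664 [0.4476 0.2019 0.3222]
[551.7 382.1] 694 [0.5357 0.2195 0.3225]
[452.1 449.3] 70 [0.5167 0.2068 0.3294]
[336.7 452.4] 43 [0.4965 0.2032 0.33  ]
[366.9 453.2] 103 [0.5012 0.204  0.3298]
```

View pics/w2.png

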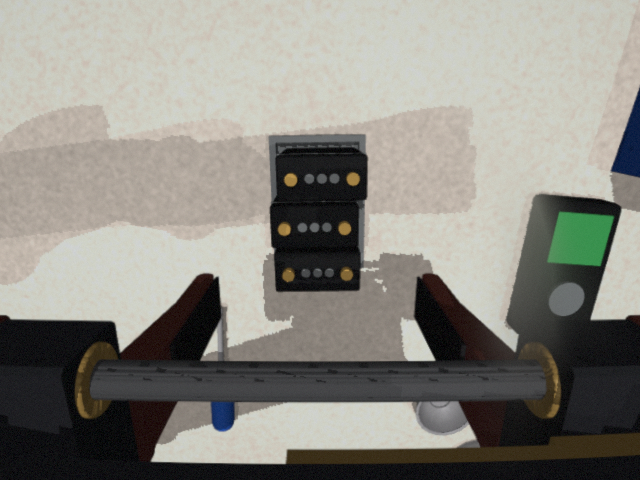

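The three batteries' studs are visible. The middle battery's are at (284,229) and (344,228), which puts its centre at about (0.494, 0.185) at about 11.3°. Going down to grip its ends.

Request:
{"fn": "send_rows", "kwargs": {"moves": [{"jaw": 8.78,"dx": 0.1,"dy": -0.3,"dz": 0,"rx": 0,"ry": 0,"rz": -0.8},{"jaw": 8.78,"dx": 0,"dy": 0,"dz": 3.6,"rx": 0,"ry": 0,"rz": 0},{"jaw": 8.78,"dx": 0,"dy": 0,"dz": 3.6,"rx": 0,"ry": 0,"rz": 0},{"jaw": 8.78,"dx": 0,"dy": 0,"dz": 3.6,"rx": 0,"ry": 0,"rz": 0},{"jaw": 8.78,"dx": 0,"dy": 0,"dz": 3.0,"rx": 0,"ry": 0,"rz": 0}]}}

```text
t: 3.0
tool_pos: [0.4893, 0.1929, 0.0828]
eef_rot: [-0.001, 0.63, 0.777, -0.0]
wrist_force: [0.2, -0.1, -0.1]
width: 1.0
grasp_force: 0.0
```

Request:
{"fn": "send_rows", "kwargs": {"moves": [{"jaw": 8.78,"dx": 0,"dy": 0,"dz": 2.5,"rx": 0,"ry": 0,"rz": 0},{"jaw": 8.78,"dx": 0,"dy": 0,"dz": 1.5,"rx": 0,"ry": 0,"rz": 0},{"jaw": 8.78,"dx": 0,"dy": 0,"dz": 0,"rx": 0,"ry": 0,"rz": 0},{"jaw": 7.5,"dx": 0,"dy": 0,"dz": 0,"rx": 0,"ry": 0,"rz": 0},{"jaw": 6.9,"dx": 0,"dy": 0,"dz": 0,"rx": 0,"ry": 0,"rz": 0}]}}

```text
t: 3.5
tool_pos: [0.4915, 0.1919, 0.0456]
eef_rot: [0.0, 0.631, 0.776, 0.001]
wrist_force: [0.7, 0.7, 0.1]
width: 0.858
grasp_force: 0.0
```

```bash
python3 -c "
from h import *
plan((.4942,.1856,.045),11.2)"
```

```text
pos [0.4915 0.1919 0.0456] yang 11.8 tilt z [ 0.0012  0.0012 -1.    ] t 3.5 F [0.7 0.7 0.1] w 7.54 g 0.0 q [-0.8   0.51  0.39  2.07 -0.32  0.62  0.02]
rz 0.6 d(cm) [-0.67  0.14  0.06]
```

Request:
{"fn": "send_rows", "kwargs": {"moves": [{"jaw": 7.4,"dx": -0.6,"dy": 0.1,"dz": 0,"rx": 0,"ry": 0,"rz": 0.6},{"jaw": 7.4,"dx": 0,"dy": 0,"dz": 0,"rx": 0,"ry": 0,"rz": 0},{"jaw": 7.4,"dx": 0,"dy": 0,"dz": 0,"rx": 0,"ry": 0,"rz": 0}]}}

```text
t: 3.8
tool_pos: [0.4937, 0.185, 0.0451]
eef_rot: [0.0, 0.635, 0.772, 0.0]
wrist_force: [0.1, 0.1, 1.2]
width: 0.842
grasp_force: 0.0
```

```bash
python3 -c "
from h import *
plan((.4942,.1856,.045),11.2)"
```

```text
pos [0.4937 0.185  0.0451] yang 11.09 tilt z [ 7.e-04  5.e-04 -1.e+00] t 3.8 F [0.1 0.1 1.2] w 7.4 g 0.0 q [-0.79  0.51  0.39  2.07 -0.33  0.62  0.02]
rz -0.11 d(cm) [0.05 0.06 0.01]
```

Centred. Now close at 40 N and lift.

Request:
{"fn": "send_rows", "kwargs": {"moves": [{"jaw": 6.2,"dx": 0,"dy": 0,"dz": 0,"rx": 0,"ry": 0,"rz": 0},{"jaw": 6.2,"dx": 0,"dy": 0,"dz": 0,"rx": 0,"ry": 0,"rz": 0},{"jaw": 6.2,"dx": 0,"dy": 0,"dz": 0,"rx": 0,"ry": 0,"rz": 0},{"jaw": 6.2,"dx": 0,"dy": 0,"dz": 0,"rx": 0,"ry": 0,"rz": 0},{"jaw": 6.2,"dx": 0,"dy": 0,"dz": 0,"rx": 0,"ry": 0,"rz": 0}], "newtons": 45}}

```text
t: 4.3
tool_pos: [0.4938, 0.1854, 0.0449]
eef_rot: [0.0, 0.635, 0.772, 0.0]
wrist_force: [1.9, -0.5, 3.7]
width: 0.749
grasp_force: 45.0
```

Request:
{"fn": "send_rows", "kwargs": {"moves": [{"jaw": 6.2,"dx": 0,"dy": 0,"dz": -0.5,"rx": 0,"ry": 0,"rz": 0},{"jaw": 6.2,"dx": 0,"dy": 0,"dz": -1,"rx": 0,"ry": 0,"rz": 0},{"jaw": 6.2,"dx": 0,"dy": 0,"dz": -2,"rx": 0,"ry": 0,"rz": 0},{"jaw": 6.2,"dx": 0,"dy": 0,"dz": -2,"rx": 0,"ry": 0,"rz": 0},{"jaw": 6.2,"dx": 0,"dy": 0,"dz": -2,"rx": 0,"ry": 0,"rz": 0}]}}

```text
t: 4.8
tool_pos: [0.492, 0.1847, 0.1202]
eef_rot: [-0.001, 0.635, 0.772, -0.001]
wrist_force: [0.1, 0.2, -6.3]
width: 0.75
grasp_force: 45.0
```

Request:
{"fn": "send_rows", "kwargs": {"moves": [{"jaw": 6.2,"dx": 0,"dy": 0,"dz": -2.5,"rx": 0,"ry": 0,"rz": 0},{"jaw": 6.2,"dx": 0,"dy": 0,"dz": -2.5,"rx": 0,"ry": 0,"rz": 0},{"jaw": 6.2,"dx": 0,"dy": 0,"dz": -1.5,"rx": 0,"ry": 0,"rz": 0},{"jaw": 6.2,"dx": 0,"dy": 0,"dz": 0,"rx": 0,"ry": 0,"rz": 7},{"jaw": 6.2,"dx": 0,"dy": 0,"dz": 0,"rx": 0,"ry": 0,"rz": 7}]}}

```text
t: 5.3
tool_pos: [0.4923, 0.1848, 0.1852]
eef_rot: [-0.001, 0.726, 0.687, -0.0]
wrist_force: [0.3, -0.9, -5.7]
width: 0.745
grasp_force: 45.0
```

Request:
{"fn": "send_rows", "kwargs": {"moves": [{"jaw": 6.2,"dx": 0,"dy": 0,"dz": 0,"rx": 0,"ry": 0,"rz": 7},{"jaw": 6.2,"dx": 0,"dy": 0,"dz": 0,"rx": 0,"ry": 0,"rz": 6.3},{"jaw": 6.2,"dx": 0,"dy": 0,"dz": 0,"rx": 0,"ry": 0,"rz": 0},{"jaw": 6.2,"dx": 0,"dy": 0,"dz": 0,"rx": 0,"ry": 0,"rz": 0}]}}

```text
t: 5.7
tool_pos: [0.4925, 0.185, 0.1845]
eef_rot: [-0.0, 0.799, 0.602, -0.001]
wrist_force: [-0.1, -0.0, -4.9]
width: 0.752
grasp_force: 45.0
```

```bash
python3 -c "
from h import *
plan((.54,-.05,.045),-16.2)"
```

```text
pos [0.4925 0.185  0.1845] yang -15.99 tilt z [-1.4e-03 -5.0e-04 -1.0e+00] t 5.7 F [-0.1 -0.  -4.9] w 6.6 g 45.0 q [-0.97  0.31  0.6   1.98 -0.22  0.92 -0.53]
rz 0.21 d(cm) [-21.23  11.14  13.95]
```

Request:
{"fn": "send_rows", "kwargs": {"moves": [{"jaw": 6.2,"dx": -3.5,"dy": 1.9,"dz": 0,"rx": 0,"ry": 0,"rz": 0.2},{"jaw": 6.2,"dx": -3.5,"dy": 1.9,"dz": 0,"rx": 0,"ry": 0,"rz": 0},{"jaw": 6.2,"dx": -3.5,"dy": 1.9,"dz": 0,"rx": 0,"ry": 0,"rz": 0},{"jaw": 6.2,"dx": -3.5,"dy": 1.8,"dz": 0,"rx": 0,"ry": 0,"rz": 0},{"jaw": 6.2,"dx": -3.5,"dy": 1.8,"dz": 0,"rx": 0,"ry": 0,"rz": 0}]}}

```text
t: 6.2
tool_pos: [0.5331, -0.0104, 0.1847]
eef_rot: [-0.0, 0.8, 0.6, -0.0]
wrist_force: [0.7, 1.0, -5.1]
width: 0.748
grasp_force: 45.0
```

Request:
{"fn": "send_rows", "kwargs": {"moves": [{"jaw": 6.2,"dx": -3.5,"dy": 1.8,"dz": 0,"rx": 0,"ry": 0,"rz": 0},{"jaw": 6.2,"dx": 0,"dy": 0,"dz": 2,"rx": 0,"ry": 0,"rz": 0},{"jaw": 6.2,"dx": 0,"dy": 0,"dz": 3,"rx": 0,"ry": 0,"rz": 0},{"jaw": 6.2,"dx": 0,"dy": 0,"dz": 3,"rx": 0,"ry": 0,"rz": 0},{"jaw": 6.2,"dx": 0,"dy": 0,"dz": 3,"rx": 0,"ry": 0,"rz": 0}]}}

```text
t: 6.7
tool_pos: [0.5406, -0.0474, 0.0736]
eef_rot: [-0.0, 0.8, 0.6, 0.0]
wrist_force: [0.6, 1.3, -5.3]
width: 0.747
grasp_force: 45.0
```

Request:
{"fn": "send_rows", "kwargs": {"moves": [{"jaw": 6.2,"dx": 0,"dy": 0,"dz": 2,"rx": 0,"ry": 0,"rz": 0},{"jaw": 6.2,"dx": 0,"dy": 0,"dz": 0,"rx": 0,"ry": 0,"rz": 0},{"jaw": 6.2,"dx": 0,"dy": 0,"dz": 0,"rx": 0,"ry": 0,"rz": 0}]}}

```text
t: 7.0
tool_pos: [0.5409, -0.0477, 0.055]
eef_rot: [-0.0, 0.8, 0.6, -0.0]
wrist_force: [0.5, -1.8, -4.2]
width: 0.747
grasp_force: 45.0
```

```bash
python3 -c "
from h import *
plan((.54,-.05,.0395),-16.2)"
```

```text
pos [ 0.5409 -0.0477  0.055 ] yang -16.31 tilt z [-5.e-04  1.e-04 -1.e+00] t 7.0 F [ 0.5 -1.8 -4.2] w 6.56 g 45.0 q [-0.44  0.54  0.54  2.03 -0.44  0.68  0.09]
rz -0.11 d(cm) [-0.25 -0.02  1.55]
```

Request:
{"fn": "send_rows", "kwargs": {"moves": [{"jaw": 6.2,"dx": 0,"dy": 0,"dz": 1.0,"rx": 0,"ry": 0,"rz": 0},{"jaw": 6.2,"dx": 0,"dy": 0,"dz": 0.2,"rx": 0,"ry": 0,"rz": 0},{"jaw": 6.2,"dx": 0,"dy": 0,"dz": 0.2,"rx": 0,"ry": 0,"rz": 0},{"jaw": 6.2,"dx": 0,"dy": 0,"dz": 0.1,"rx": 0,"ry": 0,"rz": 0},{"jaw": 6.2,"dx": 0,"dy": 0,"dz": 0,"rx": 0,"ry": 0,"rz": 0}]}}

```text
t: 7.5
tool_pos: [0.5409, -0.0475, 0.0398]
eef_rot: [0.0, 0.801, 0.599, 0.0]
wrist_force: [0.4, 0.7, -5.4]
width: 0.749
grasp_force: 45.0
```

Request:
{"fn": "send_rows", "kwargs": {"moves": [{"jaw": 6.2,"dx": 0,"dy": 0,"dz": 0.1,"rx": 0,"ry": 0,"rz": 0},{"jaw": 6.2,"dx": 0,"dy": 0,"dz": 0,"rx": 0,"ry": 0,"rz": 0}]}}

```text
t: 7.7
tool_pos: [0.5411, -0.0476, 0.0389]
eef_rot: [0.0, 0.801, 0.599, 0.0]
wrist_force: [-0.4, 0.6, -3.1]
width: 0.749
grasp_force: 45.0
```

Request:
{"fn": "send_rows", "kwargs": {"moves": [{"jaw": 6.2,"dx": 0,"dy": 0,"dz": 0.1,"rx": 0,"ry": 0,"rz": 0},{"jaw": 6.2,"dx": 0,"dy": 0,"dz": 0,"rx": 0,"ry": 0,"rz": 0}]}}

```text
t: 7.9
tool_pos: [0.5411, -0.0476, 0.0389]
eef_rot: [-0.0, 0.801, 0.599, 0.0]
wrist_force: [-3.6, 0.8, 10.8]
width: 0.748
grasp_force: 45.0
```

Request:
{"fn": "send_rows", "kwargs": {"moves": [{"jaw": 7.0,"dx": 0,"dy": 0,"dz": 0,"rx": 0,"ry": 0,"rz": 0},{"jaw": 8.7,"dx": 0,"dy": 0,"dz": 0,"rx": 0,"ry": 0,"rz": 0},{"jaw": 8.7,"dx": 0,"dy": 0,"dz": 0,"rx": 0,"ry": 0,"rz": 0},{"jaw": 8.7,"dx": 0,"dy": 0,"dz": 0,"rx": 0,"ry": 0,"rz": 0}]}}

```text
t: 8.3
tool_pos: [0.541, -0.0476, 0.0377]
eef_rot: [0.0, 0.801, 0.599, 0.0]
wrist_force: [-0.2, -0.7, 0.3]
width: 0.982
grasp_force: 0.0
```

Request:
{"fn": "send_rows", "kwargs": {"moves": [{"jaw": 8.7,"dx": 0,"dy": 0,"dz": -1.5,"rx": 0,"ry": 0,"rz": 0},{"jaw": 8.7,"dx": 0,"dy": 0,"dz": -3,"rx": 0,"ry": 0,"rz": 0},{"jaw": 8.7,"dx": 0,"dy": 0,"dz": -4,"rx": 0,"ry": 0,"rz": 0},{"jaw": 8.7,"dx": 0,"dy": 0,"dz": -4,"rx": 0,"ry": 0,"rz": 0},{"jaw": 8.7,"dx": 0,"dy": 0,"dz": -4,"rx": 0,"ry": 0,"rz": 0}]}}

```text
t: 8.8
tool_pos: [0.5405, -0.0479, 0.2051]
eef_rot: [0.0, 0.801, 0.599, 0.0]
wrist_force: [1.6, 0.4, 0.7]
width: 0.993
grasp_force: 0.0
```

Request:
{"fn": "send_rows", "kwargs": {"moves": [{"jaw": 8.7,"dx": 0,"dy": 0,"dz": -2,"rx": 0,"ry": 0,"rz": -8},{"jaw": 8.7,"dx": 0,"dy": 0,"dz": 0,"rx": 0,"ry": 0,"rz": -8},{"jaw": 8.7,"dx": 0,"dy": 0,"dz": 0,"rx": 0,"ry": 0,"rz": -8},{"jaw": 8.7,"dx": 0,"dy": 0,"dz": 0,"rx": 0,"ry": 0,"rz": -8},{"jaw": 8.7,"dx": 0,"dy": 0,"dz": 0,"rx": 0,"ry": 0,"rz": -8}]}}

```text
t: 9.3
tool_pos: [0.5407, -0.0479, 0.2237]
eef_rot: [0.0, 0.545, 0.838, 0.0]
wrist_force: [0.5, 0.4, -0.3]
width: 0.992
grasp_force: 0.0
```

Request:
{"fn": "send_rows", "kwargs": {"moves": [{"jaw": 8.7,"dx": 0,"dy": 0,"dz": 0,"rx": 0,"ry": 0,"rz": -8},{"jaw": 8.7,"dx": 0,"dy": 0,"dz": 0,"rx": 0,"ry": 0,"rz": -8},{"jaw": 8.7,"dx": 0,"dy": 0,"dz": 0,"rx": 0,"ry": 0,"rz": -8},{"jaw": 8.7,"dx": 0,"dy": 0,"dz": 0,"rx": 0,"ry": 0,"rz": -8},{"jaw": 8.7,"dx": 0,"dy": 0,"dz": 0,"rx": 0,"ry": 0,"rz": -8}]}}

```text
t: 9.8
tool_pos: [0.5407, -0.048, 0.2236]
eef_rot: [0.0, 0.226, 0.974, -0.0]
wrist_force: [0.9, 0.8, -0.7]
width: 0.989
grasp_force: 0.0
```

Request:
{"fn": "send_rows", "kwargs": {"moves": [{"jaw": 8.7,"dx": 0,"dy": 0,"dz": 0,"rx": 0,"ry": 0,"rz": -8},{"jaw": 8.7,"dx": 0,"dy": 0,"dz": 0,"rx": 0,"ry": 0,"rz": -2},{"jaw": 8.7,"dx": 0,"dy": 0,"dz": 0,"rx": 0,"ry": 0,"rz": 0},{"jaw": 8.7,"dx": 0,"dy": 0,"dz": 0,"rx": 0,"ry": 0,"rz": 0}]}}

```text
t: 10.2
tool_pos: [0.5408, -0.0478, 0.2233]
eef_rot: [0.0, 0.143, 0.99, -0.0]
wrist_force: [0.3, -0.6, 0.3]
width: 0.993
grasp_force: 0.0
```

Run:
```python
from h import *
plan((.541,-.0476,.05),73.8)
s=snapshot("wrist");save(s,"w3.png");P=pts(s);np.savez("w3.npz",P=P,I=s["pixels"])
c=snapshot("scene");save(c,"s3.png")
for s in(s,snapshot("top")):
    P=pts(s);hsv=cv2.cvtColor(s["pixels"],cv2.COLOR_RGB2HSV)
    m=cv2.inRange(hsv,(12,90,60),(38,255,255))
    n,l,st,c=cv2.connectedComponentsWithStats(m)
    for i in range(1,n):
        q=np.median(P[l==i],0)
        if st[i,4]>4 and q[2]<.2 and -.3<q[1]<.25 and q[0]<.65: print(c[i].round(1),st[i,4],q.round(4))
```

```text
pos [ 0.5408 -0.0478  0.2233] yang 73.53 tilt z [ 5.e-04 -1.e-04 -1.e+00] t 10.2 F [ 0.3 -0.6  0.3] w 8.72 g 0.0 q [-0.35  0.27  0.39  1.89 -0.12  1.    1.38]
rz -0.27 d(cm) [-1.000e-02  3.000e-02  1.733e+01]
[567.6  70.2] 225 [0.481  0.1442 0.1085]
[587.3 129.7] 204 [0.5239 0.1526 0.1086]
[317.7 198.9] 157 [ 0.5195 -0.0425  0.1029]
[317.8 255.8] 133 [ 0.5614 -0.0547  0.1029]
[455.4 243.5] 11 [ 0.5651 -0.2413  0.1849]
[238.  271.6] 25 [0.5237 0.1565 0.1078]
[200.5 278. ] 26 [0.5141 0.2278 0.1086]
[243.  294.3] 24 [0.4815 0.1479 0.1086]
[205.3 300.7] 26 [0.4706 0.2195 0.1094]
```

View pics/w3.png

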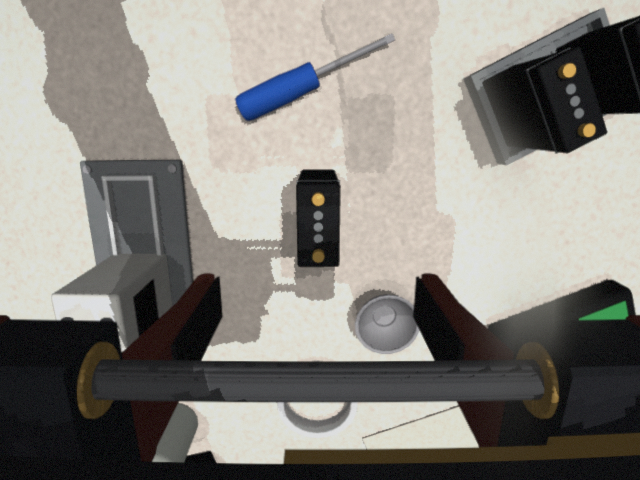

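The wrist view shows the battery standing upright on the bare bench (studs at (318,199) and (318,256)) and the seat's rim at (105–158, 178–255). Next I take it by the broad sides.

Request:
{"fn": "send_rows", "kwargs": {"moves": [{"jaw": 8.7,"dx": 0,"dy": 0,"dz": 3,"rx": 0,"ry": 0,"rz": -0.3},{"jaw": 8.7,"dx": 0,"dy": 0,"dz": 4,"rx": 0,"ry": 0,"rz": 0},{"jaw": 8.7,"dx": 0,"dy": 0,"dz": 4,"rx": 0,"ry": 0,"rz": 0},{"jaw": 8.7,"dx": 0,"dy": 0,"dz": 4,"rx": 0,"ry": 0,"rz": 0},{"jaw": 8.7,"dx": 0,"dy": 0,"dz": 2.3,"rx": 0,"ry": 0,"rz": 0}]}}

```text
t: 10.85
tool_pos: [0.5392, -0.0474, 0.0469]
eef_rot: [-0.002, 0.14, 0.99, -0.0]
wrist_force: [-0.3, 0.6, 0.7]
width: 0.988
grasp_force: 0.0
```

Request:
{"fn": "send_rows", "kwargs": {"moves": [{"jaw": 6.0,"dx": 0,"dy": 0,"dz": 0,"rx": 0,"ry": 0,"rz": 0},{"jaw": 5.0,"dx": 0,"dy": 0,"dz": 0,"rx": 0,"ry": 0,"rz": 0},{"jaw": 4.0,"dx": 0,"dy": 0,"dz": 0,"rx": 0,"ry": 0,"rz": 0},{"jaw": 4.0,"dx": 0,"dy": 0,"dz": 0,"rx": 0,"ry": 0,"rz": 0},{"jaw": 4.0,"dx": 0,"dy": 0,"dz": 0,"rx": 0,"ry": 0,"rz": 0}]}}

```text
t: 11.35
tool_pos: [0.5417, -0.0475, 0.0508]
eef_rot: [0.001, 0.14, 0.99, 0.0]
wrist_force: [-0.3, -0.0, -0.3]
width: 0.574
grasp_force: 0.0
```

Run:
```python
from h import *
plan((.5407,-.0482,.05),73.8)
d=np.load("w3.npz");I=d["I"].astype(int);P=d["P"]
m=np.zeros(I.shape[:2],np.uint8);w=I[168:262,92:172].mean(2)
g=w.copy();b=cv2.blur(g,(15,15));k=(g>b+15)
m[168:262,92:172]=k
n,l,st,c=cv2.connectedComponentsWithStats(m)
i=1+np.argmax(st[1:,4]);print(st[1:,4])
q=P[l==i];print("z",np.median(q[:,2]))
a=np.radians(-16.2);ex=np.array([np.cos(a),np.sin(a)]);ey=np.array([-ex[1],ex[0]])
c0=np.array([.5004,-.2226]);X=(q[:,:2]-c0)@ex*1000;Y=(q[:,:2]-c0)@ey*1000
print("X",np.percentile(X,[0,1,5,50,99]).round(1),"Y",np.percentile(Y,[1,5,50,95,99]).round(1))
print(len(q)); 
for nm,s in(("L",Y>10),("R",Y<-10)):
    s&=X>-33; f=np.polyfit(X[s],Y[s],1); print(nm,s.sum(),f.round(3),np.degrees(f[0]).round(2),Y[s].mean().round(1))
s=(X<-25)&(abs(Y)<15);print("front",s.sum(),X[s].mean().round(1),np.polyfit(Y[s],X[s],1).round(3))
```

```text
pos [ 0.5417 -0.0475  0.0508] yang 73.93 tilt z [ 2.2e-03  3.0e-04 -1.0e+00] t 11.35 F [-0.3 -0.  -0.3] w 5.04 g 0.0 q [-0.27  0.51  0.31  2.02 -0.25  0.64  1.49]
rz 0.13 d(cm) [ 0.07 -0.1   0.08]
[ 12 855  38   3  71  42]
z 0.015977015489584613
X [-84.3 -39.3 -38.9 -11.1  38.8] Y [-32.3 -27.5  -2.9  20.8  21.6]
855
L 305 [5.0000e-03 1.9044e+01] 0.29 19.1
R 304 [-5.0000e-03 -2.6032e+01] -0.29 -26.1
front 138 -37.1 [  0.048 -37.063]
```

Request:
{"fn": "send_rows", "kwargs": {"moves": [{"jaw": 3.0,"dx": 0,"dy": 0,"dz": 0,"rx": 0,"ry": 0,"rz": 0},{"jaw": 3.0,"dx": 0,"dy": 0,"dz": 0,"rx": 0,"ry": 0,"rz": 0},{"jaw": 3.0,"dx": 0,"dy": 0,"dz": 0,"rx": 0,"ry": 0,"rz": 0},{"jaw": 3.0,"dx": 0,"dy": 0,"dz": 0,"rx": 0,"ry": 0,"rz": 0},{"jaw": 3.0,"dx": 0,"dy": 0,"dz": 0,"rx": 0,"ry": 0,"rz": 0}], "newtons": 45}}

```text
t: 11.85
tool_pos: [0.541, -0.0475, 0.0499]
eef_rot: [0.0, 0.14, 0.99, 0.0]
wrist_force: [-2.3, 0.7, 6.5]
width: 0.37
grasp_force: 45.0
```

Request:
{"fn": "send_rows", "kwargs": {"moves": [{"jaw": 3.0,"dx": 0,"dy": 0,"dz": 0,"rx": 0,"ry": 0,"rz": 0},{"jaw": 3.0,"dx": 0,"dy": 0,"dz": 0,"rx": 0,"ry": 0,"rz": 0}]}}

```text
t: 12.05
tool_pos: [0.541, -0.0474, 0.0499]
eef_rot: [0.0, 0.14, 0.99, 0.0]
wrist_force: [-1.8, 1.3, 5.5]
width: 0.376
grasp_force: 45.0
```

Run:
```python
from h import *
plan((.5407,-.0482,.05),73.8)
d=np.load("top1.npz");I=d["I"].astype(np.uint8);z=d["z"]
# rays onto the rim plane z=.016
s=snapshot("top");ss=dict(s);C=-np.array(s["R"]).T@s["t"]
ss["range_z"]=np.ones_like(s["range_z"]);D=pts(ss)-C;P=C+D*((.016-C[2])/D[...,2])[...,None]
g=I.mean(2);m=np.zeros(g.shape,np.uint8)
a=np.radians(-16.2);ex=np.array([np.cos(a),np.sin(a)]);ey=np.array([-ex[1],ex[0]])
c0=np.array([.5004,-.2226]);X=(P[...,:2]-c0)@ex*1000;Y=(P[...,:2]-c0)@ey*1000
b=cv2.blur(g,(9,9));k=(g>95)&(abs(X)<47)&(abs(Y)<34)&(X<25)
X,Y=X[k],Y[k]
for nm,q in(("L",Y>10),("R",Y<-10)):
    q=q&(X>-30); f=np.polyfit(X[q],Y[q],1); print(nm,q.sum(),f.round(3),Y[q].mean().round(1))
q=(X<-25)&(abs(Y+2)<15);print("front",q.sum(),X[q].mean().round(1))
```

```text
pos [ 0.541  -0.0474  0.0499] yang 73.93 tilt z [ 3.e-04  2.e-04 -1.e+00] t 12.05 F [-1.8  1.3  5.5] w 3.3 g 45.0 q [-0.27  0.51  0.31  2.02 -0.25  0.64  1.49]
rz 0.13 d(cm) [ 0.01 -0.08 -0.01]
L 57 [-3.0000e-03  2.1758e+01] 21.8
R 54 [-6.0000e-03 -2.3298e+01] -23.3
front 34 -38.6
```

Request:
{"fn": "send_rows", "kwargs": {"moves": [{"jaw": 3.0,"dx": 0,"dy": 0,"dz": -1,"rx": 0,"ry": 0,"rz": 0},{"jaw": 3.0,"dx": 0,"dy": 0,"dz": -2,"rx": 0,"ry": 0,"rz": 0},{"jaw": 3.0,"dx": 0,"dy": 0,"dz": -3,"rx": 0,"ry": 0,"rz": 0},{"jaw": 3.0,"dx": 0,"dy": 0,"dz": -2,"rx": 0,"ry": 0,"rz": 0},{"jaw": 3.0,"dx": -0.2,"dy": -3,"dz": 0,"rx": 0,"ry": 0,"rz": 0}]}}

```text
t: 12.6
tool_pos: [0.537, -0.0727, 0.1321]
eef_rot: [0.002, 0.136, 0.991, 0.002]
wrist_force: [1.0, -0.1, -6.3]
width: 0.373
grasp_force: 45.0
```

Request:
{"fn": "send_rows", "kwargs": {"moves": [{"jaw": 3.0,"dx": -0.2,"dy": -3,"dz": 0,"rx": 0,"ry": 0,"rz": 0},{"jaw": 3.0,"dx": -0.2,"dy": -3,"dz": 0,"rx": 0,"ry": 0,"rz": 0},{"jaw": 3.0,"dx": -0.2,"dy": -3,"dz": 0,"rx": 0,"ry": 0,"rz": 0},{"jaw": 3.0,"dx": -0.2,"dy": -3,"dz": 0,"rx": 0,"ry": 0,"rz": 0},{"jaw": 3.0,"dx": -0.1,"dy": -3,"dz": 0,"rx": 0,"ry": 0,"rz": 0}]}}

```text
t: 13.1
tool_pos: [0.5003, -0.2244, 0.1293]
eef_rot: [-0.001, 0.14, 0.99, 0.0]
wrist_force: [0.6, -0.6, -5.4]
width: 0.371
grasp_force: 45.0
```

Request:
{"fn": "send_rows", "kwargs": {"moves": [{"jaw": 3.0,"dx": 0,"dy": 0,"dz": 0,"rx": 0,"ry": 0,"rz": 0},{"jaw": 3.0,"dx": 0,"dy": 0,"dz": 0,"rx": 0,"ry": 0,"rz": 0},{"jaw": 3.0,"dx": 0,"dy": 0,"dz": 0,"rx": 0,"ry": 0,"rz": 0}]}}

```text
t: 13.4
tool_pos: [0.5014, -0.2223, 0.1293]
eef_rot: [-0.001, 0.139, 0.99, 0.0]
wrist_force: [0.9, 1.3, -5.2]
width: 0.375
grasp_force: 45.0
```

Run:
```python
from h import *
plan((.5011,-.2247,.06),73.8)
s=snapshot("wrist");save(s,"w4.png");np.savez("w4.npz",P=pts(s),I=s["pixels"])
```

```text
pos [ 0.5014 -0.2223  0.1293] yang 74.0 tilt z [-0.001  0.001 -1.   ] t 13.4 F [ 0.9  1.3 -5.2] w 3.29 g 45.0 q [-0.01  0.4   0.4   1.97 -0.21  0.81  1.8 ]
rz 0.2 d(cm) [-0.04 -0.25  6.93]
```

View pics/w4.png

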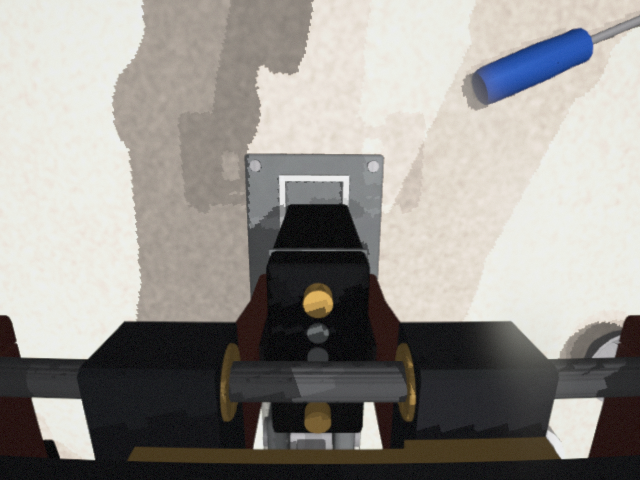

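The held battery is over the seat, with the rim's front and corners visible at (280–350, 176–205). I'll measure that against the held position.

Run:
```python
from h import *
d=np.load("w4.npz");I=d["I"].astype(int);P=d["P"]
g=I.mean(2);k=np.zeros(g.shape,bool);k[172:206,272:357]=1
k&=(g>190)&(abs(P[...,2]-.016)<.006);print(k.sum())
a=np.radians(-16.2);ex=np.array([np.cos(a),np.sin(a)]);ey=np.array([-ex[1],ex[0]])
c0=np.array([.5014,-.2223]);q=P[k];X=(q[:,:2]-c0)@ex*1000;Y=(q[:,:2]-c0)@ey*1000
for nm,s in(("L",(Y>10)&(X>-36)),("R",(Y<-10)&(X>-36))): print(nm,s.sum(),np.percentile(Y[s],[3,50,97]).round(1))
s=abs(Y)<15;f=np.polyfit(Y[s],X[s],1);print("front",np.percentile(X[s],[3,50,97]).round(1),f.round(3))
# battery top edges while held (front top edge row ~250)
h=cv2.cvtColor(d["I"],cv2.COLOR_RGB2HSV);m=cv2.inRange(h,(12,90,60),(38,255,255));n,l,st,c=cv2.connectedComponentsWithStats(m)
for i in range(1,n):
    if 290<c[i][0]<345: q=np.median(P[l==i],0);print(c[i].round(0),st[i,4],q.round(4),((q[:2]-c0)@ex*1000).round(1),((q[:2]-c0)@ey*1000).round(1))
```

```text
600
L 122 [17.  18.9 20.6]
R 116 [-27.7 -26.1 -24.6]
front [-39.9 -38.4 -36.9] [-4.0000e-03 -3.8387e+01]
[318. 300.] 864 [ 0.4791 -0.217   0.1822] -22.9 -1.1
[317. 417.] 717 [ 0.5208 -0.2291  0.182 ] 20.5 -1.2
```

Request:
{"fn": "send_rows", "kwargs": {"moves": [{"jaw": 3.0,"dx": -0.1,"dy": -0.25,"dz": 0,"rx": 0,"ry": 0,"rz": 0.2},{"jaw": 3.0,"dx": 0,"dy": 0,"dz": 1.5,"rx": 0,"ry": 0,"rz": 0},{"jaw": 3.0,"dx": 0,"dy": 0,"dz": 2,"rx": 0,"ry": 0,"rz": 0},{"jaw": 3.0,"dx": 0,"dy": 0,"dz": 1,"rx": 0,"ry": 0,"rz": 0},{"jaw": 3.0,"dx": 0,"dy": 0,"dz": 0,"rx": 0,"ry": 0,"rz": 0}]}}

```text
t: 13.95
tool_pos: [0.5009, -0.2254, 0.0833]
eef_rot: [-0.002, 0.141, 0.99, 0.0]
wrist_force: [0.1, 0.4, -5.6]
width: 0.373
grasp_force: 45.0
```

Request:
{"fn": "send_rows", "kwargs": {"moves": [{"jaw": 3.0,"dx": 0,"dy": 0,"dz": 0,"rx": 0,"ry": 0,"rz": 0},{"jaw": 3.0,"dx": 0,"dy": 0,"dz": 0,"rx": 0,"ry": 0,"rz": 0}]}}

```text
t: 14.15
tool_pos: [0.5025, -0.2265, 0.0855]
eef_rot: [0.001, 0.141, 0.99, -0.0]
wrist_force: [0.1, 0.0, -5.0]
width: 0.374
grasp_force: 45.0
```

Run:
```python
from h import *
plan((.5022,-.2250,.06),73.8)
```

```text
pos [ 0.5025 -0.2265  0.0855] yang 73.73 tilt z [ 1.4e-03 -4.0e-04 -1.0e+00] t 14.15 F [ 0.1  0.  -5. ] w 3.28 g 45.0 q [ 0.02  0.47  0.37  1.99 -0.25  0.72  1.83]
rz -0.07 d(cm) [0.07 0.13 2.55]
```

Request:
{"fn": "send_rows", "kwargs": {"moves": [{"jaw": 3.0,"dx": 0.05,"dy": 0.15,"dz": 0.5,"rx": 0,"ry": 0,"rz": 0},{"jaw": 3.0,"dx": 0,"dy": 0,"dz": 0.5,"rx": 0,"ry": 0,"rz": 0},{"jaw": 3.0,"dx": 0,"dy": 0,"dz": 0,"rx": 0,"ry": 0,"rz": 0},{"jaw": 3.0,"dx": 0,"dy": 0,"dz": 0.5,"rx": 0,"ry": 0,"rz": 0},{"jaw": 3.0,"dx": 0,"dy": 0,"dz": 0,"rx": 0,"ry": 0,"rz": 0}]}}

```text
t: 14.65
tool_pos: [0.5014, -0.2245, 0.069]
eef_rot: [-0.0, 0.142, 0.99, 0.0]
wrist_force: [-0.3, 0.2, -5.9]
width: 0.369
grasp_force: 45.0
```

Run:
```python
from h import *
plan((.5022,-.2250,.059),73.8)
```

```text
pos [ 0.5014 -0.2245  0.069 ] yang 73.73 tilt z [-9.e-04  3.e-04 -1.e+00] t 14.65 F [-0.3  0.2 -5.9] w 3.24 g 45.0 q [ 0.03  0.49  0.36  2.   -0.27  0.69  1.84]
rz -0.07 d(cm) [-0.09 -0.02  1.  ]
```

Request:
{"fn": "send_rows", "kwargs": {"moves": [{"jaw": 3.0,"dx": -0.05,"dy": -0.05,"dz": 0.4,"rx": 0,"ry": 0,"rz": 0},{"jaw": 3.0,"dx": 0,"dy": 0,"dz": 0.3,"rx": 0,"ry": 0,"rz": 0},{"jaw": 3.0,"dx": 0,"dy": 0,"dz": 0,"rx": 0,"ry": 0,"rz": 0},{"jaw": 3.0,"dx": 0,"dy": 0,"dz": 0.2,"rx": 0,"ry": 0,"rz": 0},{"jaw": 3.0,"dx": 0,"dy": 0,"dz": 0,"rx": 0,"ry": 0,"rz": 0}]}}

```text
t: 15.15
tool_pos: [0.502, -0.2252, 0.0605]
eef_rot: [-0.0, 0.142, 0.99, 0.0]
wrist_force: [-0.1, 0.1, -5.7]
width: 0.373
grasp_force: 45.0
```

Request:
{"fn": "send_rows", "kwargs": {"moves": [{"jaw": 3.0,"dx": 0,"dy": 0,"dz": 0.1,"rx": 0,"ry": 0,"rz": 0},{"jaw": 3.0,"dx": 0,"dy": 0,"dz": 0.0,"rx": 0,"ry": 0,"rz": 0}]}}

```text
t: 15.35
tool_pos: [0.5021, -0.2252, 0.0596]
eef_rot: [-0.0, 0.141, 0.99, 0.0]
wrist_force: [-0.3, 0.9, -4.8]
width: 0.375
grasp_force: 45.0
```

Request:
{"fn": "send_rows", "kwargs": {"moves": [{"jaw": 3.0,"dx": 0,"dy": 0,"dz": 0.1,"rx": 0,"ry": 0,"rz": 0},{"jaw": 3.0,"dx": 0,"dy": 0,"dz": 0.0,"rx": 0,"ry": 0,"rz": 0}]}}

```text
t: 15.55
tool_pos: [0.5021, -0.2252, 0.0586]
eef_rot: [-0.0, 0.141, 0.99, 0.0]
wrist_force: [-0.2, 0.3, -6.2]
width: 0.372
grasp_force: 45.0
```

Request:
{"fn": "send_rows", "kwargs": {"moves": [{"jaw": 3.0,"dx": 0,"dy": 0,"dz": 0.1,"rx": 0,"ry": 0,"rz": 0},{"jaw": 3.0,"dx": 0,"dy": 0,"dz": 0.0,"rx": 0,"ry": 0,"rz": 0}]}}

```text
t: 15.75
tool_pos: [0.5022, -0.2253, 0.058]
eef_rot: [0.0, 0.142, 0.99, 0.0]
wrist_force: [-1.7, 1.0, -0.1]
width: 0.369
grasp_force: 45.0
```

Request:
{"fn": "send_rows", "kwargs": {"moves": [{"jaw": 3.0,"dx": 0,"dy": 0,"dz": 0.05,"rx": 0,"ry": 0,"rz": 0},{"jaw": 3.0,"dx": 0,"dy": 0,"dz": 0.0,"rx": 0,"ry": 0,"rz": 0}]}}

```text
t: 15.95
tool_pos: [0.5022, -0.2253, 0.058]
eef_rot: [0.0, 0.142, 0.99, 0.0]
wrist_force: [-3.0, 1.5, 5.4]
width: 0.374
grasp_force: 45.0
```

Request:
{"fn": "send_rows", "kwargs": {"moves": [{"jaw": 4.0,"dx": 0,"dy": 0,"dz": 0,"rx": 0,"ry": 0,"rz": 0},{"jaw": 5.5,"dx": 0,"dy": 0,"dz": 0,"rx": 0,"ry": 0,"rz": 0},{"jaw": 5.5,"dx": 0,"dy": 0,"dz": 0,"rx": 0,"ry": 0,"rz": 0},{"jaw": 5.5,"dx": 0,"dy": 0,"dz": 0,"rx": 0,"ry": 0,"rz": 0}]}}

```text
t: 16.35
tool_pos: [0.5023, -0.2254, 0.0572]
eef_rot: [0.0, 0.141, 0.99, -0.0]
wrist_force: [-0.8, -0.1, 0.6]
width: 0.625
grasp_force: 0.0
```

Request:
{"fn": "send_rows", "kwargs": {"moves": [{"jaw": 5.5,"dx": 0,"dy": 0,"dz": -1,"rx": 0,"ry": 0,"rz": 0},{"jaw": 5.5,"dx": 0,"dy": 0,"dz": -2,"rx": 0,"ry": 0,"rz": 0},{"jaw": 5.5,"dx": 0,"dy": 0,"dz": -4,"rx": 0,"ry": 0,"rz": 0},{"jaw": 5.5,"dx": 0,"dy": 0,"dz": -4,"rx": 0,"ry": 0,"rz": 0},{"jaw": 5.5,"dx": 0,"dy": 0,"dz": -4,"rx": 0,"ry": 0,"rz": 0}]}}

```text
t: 16.85
tool_pos: [0.5018, -0.2254, 0.2093]
eef_rot: [0.0, 0.142, 0.99, -0.0]
wrist_force: [0.2, 1.0, 0.1]
width: 0.628
grasp_force: 0.0
```

Request:
{"fn": "send_rows", "kwargs": {"moves": [{"jaw": 5.5,"dx": 0,"dy": 0,"dz": -4,"rx": 0,"ry": 0,"rz": 0},{"jaw": 5.5,"dx": 0,"dy": 0,"dz": -4,"rx": 0,"ry": 0,"rz": 0},{"jaw": 5.5,"dx": 0,"dy": 0,"dz": -3,"rx": 0,"ry": 0,"rz": 0},{"jaw": 5.5,"dx": 0,"dy": 0,"dz": 0,"rx": 0,"ry": 0,"rz": 0},{"jaw": 5.5,"dx": 0,"dy": 0,"dz": 0,"rx": 0,"ry": 0,"rz": 0}]}}

```text
t: 17.35
tool_pos: [0.5021, -0.2254, 0.3179]
eef_rot: [0.001, 0.142, 0.99, 0.0]
wrist_force: [0.2, 1.1, -0.4]
width: 0.629
grasp_force: 0.0
```

Run:
```python
from h import *
plan((.5022,-.2252,.3),73.8)
a=np.radians(-16.2);ex=np.array([np.cos(a),np.sin(a)]);ey=np.array([-ex[1],ex[0]]);c0=np.array([.5022,-.2252])
def f(q): return np.round([(q[:2]-c0)@ex*1000,(q[:2]-c0)@ey*1000,q[2]*1000],1)
d=np.load("top1.npz");P=d["P"];g=d["I"].mean(2)
k=np.zeros(g.shape,bool);k[217:234,463:482]=1;k&=(P[...,2]>.2);print("knob top view",k.sum(),f(np.median(P[k],0)),np.percentile(P[k][:,2],[5,95]).round(3))
s=snapshot("scene");c=np.load("scene1.npz");P=c["P"];k=np.zeros(g.shape,bool);k[180:202,170:195]=1
k&=(c["I"].mean(2)<60)&(c["z"]>0)&(c["z"]<1.3);q=P[k];print("knob scene",len(q),f(np.median(q,0)),np.percentile(q[:,2],[2,98]).round(3))
save(s,"s4.png");w=snapshot("wrist");P=pts(w);hs=cv2.cvtColor(w["pixels"],cv2.COLOR_RGB2HSV);m=cv2.inRange(hs,(12,90,60),(38,255,255))
n,l,st,cc=cv2.connectedComponentsWithStats(m)
for i in range(1,n):
    q=np.median(P[l==i],0)
    if st[i,4]>20 and q[2]<.2: print("stud",cc[i].round(),f(q))
cv2.imwrite("pics/s4c.png",cv2.resize(s["pixels"][150:350,100:340,::-1],None,fx=3,fy=3))
```

```text
pos [ 0.5021 -0.2254  0.3179] yang 73.72 tilt z [ 1.6e-03 -1.0e-04 -1.0e+00] t 17.35 F [ 0.2  1.1 -0.4] w 5.52 g 0.0 q [-0.09  0.2   0.47  1.76 -0.09  1.21  1.69]
rz -0.08 d(cm) [-0.    0.02  1.79]
knob top view 224 [ 89.2   2.9 274.7] [0.24  0.279]
knob scene 150 [ 99.6   1.3 271. ] [0.259 0.277]
stud [317. 183.] [-22.   -1.2 110.5]
stud [317. 228.] [ 21.9  -1.2 110.6]
stud [317. 301.] [ 64.1  -1.6 184.7]
```

View pics/s4c.png

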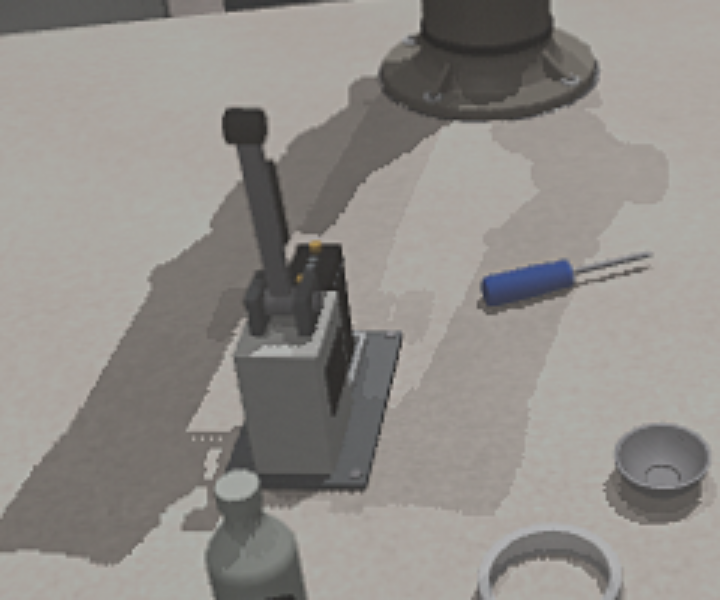

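The crop shows the battery seated upright in front of the post, with studs at z = 0.1105 as expected. The lever leans back, its knob at (245,125) in the crop. Next I take the knob by its flat ends.

Request:
{"fn": "send_rows", "kwargs": {"moves": [{"jaw": 5.5,"dx": -3,"dy": 0.1,"dz": 0,"rx": 0,"ry": 0,"rz": 0},{"jaw": 5.5,"dx": -3,"dy": 0,"dz": 0,"rx": 0,"ry": 0,"rz": 0},{"jaw": 5.5,"dx": -2.4,"dy": 0,"dz": 0,"rx": 0,"ry": 0,"rz": 0},{"jaw": 5.5,"dx": -1,"dy": 0,"dz": 0,"rx": 0,"ry": 0,"rz": 0},{"jaw": 5.5,"dx": 0,"dy": 0,"dz": 0,"rx": 0,"ry": 0,"rz": 0}]}}

```text
t: 17.95
tool_pos: [0.5926, -0.2505, 0.3154]
eef_rot: [-0.001, 0.141, 0.99, -0.0]
wrist_force: [-0.5, -0.6, -0.9]
width: 0.626
grasp_force: 0.0
```

Request:
{"fn": "send_rows", "kwargs": {"moves": [{"jaw": 5.5,"dx": 0,"dy": 0,"dz": 0,"rx": 0,"ry": 0,"rz": 0},{"jaw": 5.5,"dx": 0,"dy": 0,"dz": 0,"rx": 0,"ry": 0,"rz": 0}]}}

```text
t: 18.15
tool_pos: [0.5915, -0.2507, 0.3172]
eef_rot: [-0.0, 0.142, 0.99, 0.0]
wrist_force: [-0.4, -0.3, 0.5]
width: 0.626
grasp_force: 0.0
```

Run:
```python
from h import *
a=np.radians(-16.2);ex=np.array([np.cos(a),np.sin(a)]);ey=np.array([-ex[1],ex[0]]);c0=np.array([.5022,-.2252])
g=c0+.094*ex+.001*ey; plan((*g,.248),73.8)
w=snapshot("wrist");save(w,"w5.png");P=pts(w)
k=(w["range_z"]>0)&(P[...,2]>.225)&(P[...,2]<.30);R=P[k];x=(R[:,:2]-c0)@ex*1000;y=(R[:,:2]-c0)@ey*1000
s=(abs(y)<20)&(abs(x-94)<35);v,u=np.nonzero(k);print(s.sum(),np.percentile(x[s],[2,50,98]).round(1),np.percentile(y[s],[2,50,98]).round(1),np.percentile(R[s][:,2],[2,98]).round(3),u[s].mean(),v[s].mean())
```

```text
pos [ 0.5915 -0.2507  0.3172] yang 73.69 tilt z [-5.e-04  4.e-04 -1.e+00] t 18.15 F [-0.4 -0.3  0.5] w 5.5 g 0.0 q [-0.03  0.38  0.47  1.54 -0.17  1.26  1.74]
rz -0.11 d(cm) [-0.11  0.05  6.92]
2302 [ 71.2  84.6 100.5] [-11.8  -1.5   8.5] [0.228 0.278] 315.8670721112076 245.76715899218073
```

View pics/w5.png

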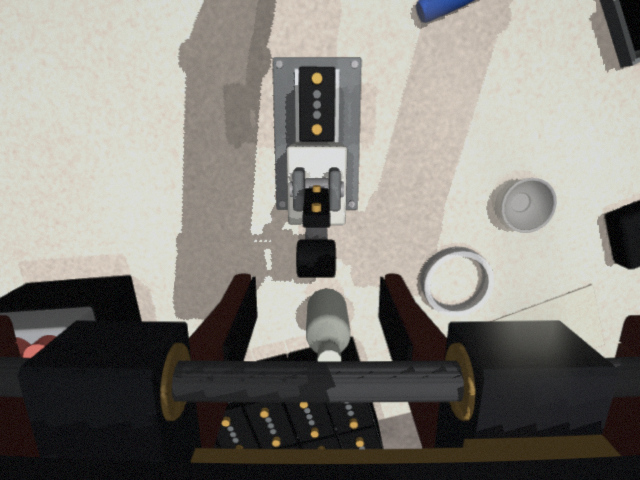

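The battery is in the seat (studs at (317,78) and (317,129)), the knob is at (316,258), and the fingers straddle it with the bottle well behind. Going down to grip lightly.

Request:
{"fn": "send_rows", "kwargs": {"moves": [{"jaw": 5.5,"dx": 0.15,"dy": -0.1,"dz": 2,"rx": 0,"ry": 0,"rz": 0},{"jaw": 5.5,"dx": 0,"dy": 0,"dz": 2.5,"rx": 0,"ry": 0,"rz": 0},{"jaw": 5.5,"dx": 0,"dy": 0,"dz": 2,"rx": 0,"ry": 0,"rz": 0},{"jaw": 5.5,"dx": 0,"dy": 0,"dz": 0.5,"rx": 0,"ry": 0,"rz": 0},{"jaw": 4,"dx": 0,"dy": 0,"dz": 0,"rx": 0,"ry": 0,"rz": 0}], "newtons": 12}}

```text
t: 18.7
tool_pos: [0.5903, -0.251, 0.247]
eef_rot: [-0.0, 0.142, 0.99, 0.0]
wrist_force: [-0.2, 0.7, -0.0]
width: 0.57
grasp_force: 0.0
```

Request:
{"fn": "send_rows", "kwargs": {"moves": [{"jaw": 3,"dx": 0,"dy": 0,"dz": 0,"rx": 0,"ry": 0,"rz": 0},{"jaw": 2,"dx": 0,"dy": 0,"dz": 0,"rx": 0,"ry": 0,"rz": 0},{"jaw": 2,"dx": 0,"dy": 0,"dz": 0,"rx": 0,"ry": 0,"rz": 0},{"jaw": 2,"dx": 0,"dy": 0,"dz": 0,"rx": 0,"ry": 0,"rz": 0},{"jaw": 2,"dx": 0,"dy": 0,"dz": 0,"rx": 0,"ry": 0,"rz": 0}]}}

```text
t: 19.2
tool_pos: [0.5912, -0.2515, 0.2479]
eef_rot: [0.001, 0.142, 0.99, -0.0]
wrist_force: [-1.2, -1.1, 3.2]
width: 0.249
grasp_force: 12.0
```

Run:
```python
from h import *
a=np.radians(-16.2);ex=np.array([np.cos(a),np.sin(a)]);c0=np.array([.5022,-.2252])
s=state();plan((.5,-.22,.11),73.8)
x=(s["tool_pos"][:2]-c0)@ex;print("seat x",x,"th",np.arctan2(s["tool_pos"][2]+.0187-.128,.075-x))
th=1.69;pr=np.array([.075-.14*np.cos(th),.14*np.sin(th)])
for t in np.linspace(th,0,13)[1:]:
    p=np.array([.075-.14*np.cos(t),.14*np.sin(t)]);print(((p-pr)*[-100,-100]).round(2));pr=p
```

```text
pos [ 0.5912 -0.2515  0.2479] yang 73.72 tilt z [ 1.1e-03 -4.0e-04 -1.0e+00] t 19.2 F [-1.2 -1.1  3.2] w 2.19 g 12.0 q [-0.02  0.43  0.45  1.63 -0.2   1.13  1.77]
rz -0.08 d(cm) [ 9.65  0.49 13.78]
seat x 0.09280166918603622 th 1.6985389150414583
[ 1.97 -0.1 ]
[1.96 0.18]
[1.92 0.45]
[1.83 0.72]
[1.71 0.97]
[1.56 1.2 ]
[1.38 1.41]
[1.17 1.59]
[0.93 1.74]
[0.68 1.85]
[0.41 1.93]
[0.14 1.97]
```

Request:
{"fn": "send_rows", "kwargs": {"moves": [{"jaw": 2,"dx": 0.98,"dy": 0,"dz": -0.08,"rx": 0,"ry": 0,"rz": 0},{"jaw": 2,"dx": 0.99,"dy": 0,"dz": -0.02,"rx": 0,"ry": 0,"rz": 0},{"jaw": 2,"dx": 1.96,"dy": 0,"dz": 0.18,"rx": 0,"ry": 0,"rz": 0},{"jaw": 2,"dx": 1.92,"dy": 0,"dz": 0.45,"rx": 0,"ry": 0,"rz": 0},{"jaw": 2,"dx": 1.83,"dy": 0,"dz": 0.72,"rx": 0,"ry": 0,"rz": 0}]}}

```text
t: 19.7
tool_pos: [0.5165, -0.2296, 0.2356]
eef_rot: [0.001, 0.142, 0.99, 0.0]
wrist_force: [1.4, -1.0, 2.9]
width: 0.251
grasp_force: 12.0
```

Request:
{"fn": "send_rows", "kwargs": {"moves": [{"jaw": 2,"dx": 1.71,"dy": 0,"dz": 0.97,"rx": 0,"ry": 0,"rz": 0},{"jaw": 2,"dx": 1.56,"dy": 0,"dz": 1.2,"rx": 0,"ry": 0,"rz": 0},{"jaw": 2,"dx": 0,"dy": 0,"dz": 0,"rx": 0,"ry": 0,"rz": 0}]}}

```text
t: 20.0
tool_pos: [0.4818, -0.2193, 0.2116]
eef_rot: [-0.003, 0.142, 0.99, 0.001]
wrist_force: [-4.6, 1.4, 2.2]
width: 0.249
grasp_force: 12.0
```

```bash
cat > lv.py <<'E'
from h import *
a=np.radians(-16.2);ex=np.array([np.cos(a),np.sin(a)]);ey=np.array([-ex[1],ex[0]]);c0=np.array([.5022,-.2252])
s=state();p=s["tool_pos"];x=(p[:2]-c0)@ex;y=(p[:2]-c0)@ey;th=np.arctan2(p[2]+.0187-.128,.075-x);print("x,y",x,y,"r",np.hypot(p[2]+.0187-.128,.075-x),"th",th)
g=c0-.065*ex; plan((*g,.1093),73.8)
pr=np.array([x,p[2]+.0187-.128])
for t in np.linspace(th,0,7)[1:]:
    q=np.array([.075-.14*np.cos(t),.14*np.sin(t)]);print(((q-pr)*[-100,-100]).round(2));pr=q
E
python3 lv.py
```

```text
x,y -0.021262068288950244 -6.194468600779721e-05 r 0.14049219227665982 th 0.8159491662086584
pos [ 0.4818 -0.2193  0.2116] yang 73.7 tilt z [-0.0049  0.0025 -1.    ] t 20.0 F [-4.6  1.4  2.2] w 2.18 g 12.0 q [-0.07  0.26  0.46  1.94 -0.14  0.98  1.74]
rz -0.1 d(cm) [ 4.32 -0.   10.26]
[1.26 1.43]
[1.09 1.56]
[0.87 1.69]
[0.63 1.79]
[0.39 1.86]
[0.13 1.9 ]
```

Request:
{"fn": "send_rows", "kwargs": {"moves": [{"jaw": 2,"dx": 1.26,"dy": 0,"dz": 1.43,"rx": 0,"ry": 0,"rz": 0},{"jaw": 2,"dx": 1.09,"dy": 0,"dz": 1.56,"rx": 0,"ry": 0,"rz": 0},{"jaw": 2,"dx": 0.87,"dy": 0,"dz": 1.69,"rx": 0,"ry": 0,"rz": 0},{"jaw": 2,"dx": 0.63,"dy": 0,"dz": 1.79,"rx": 0,"ry": 0,"rz": 0}]}}

```text
t: 20.4
tool_pos: [0.4472, -0.2092, 0.148]
eef_rot: [-0.001, 0.142, 0.99, 0.001]
wrist_force: [-3.8, 1.0, 3.7]
width: 0.248
grasp_force: 12.0
```

Request:
{"fn": "send_rows", "kwargs": {"moves": [{"jaw": 2,"dx": 0.39,"dy": 0,"dz": 1.86,"rx": 0,"ry": 0,"rz": 0},{"jaw": 2,"dx": 0,"dy": 0,"dz": 0,"rx": 0,"ry": 0,"rz": 0}]}}

```text
t: 20.6
tool_pos: [0.4426, -0.2079, 0.1278]
eef_rot: [-0.003, 0.142, 0.99, 0.0]
wrist_force: [-3.4, -0.3, -4.2]
width: 0.25
grasp_force: 12.0
```

```bash
python3 lv.py
```

```text
x,y -0.0620763943797614 -1.3600678693450106e-06 r 0.13832288398169956 th 0.13435040674167426
pos [ 0.4426 -0.2079  0.1278] yang 73.71 tilt z [-0.0055  0.0015 -1.    ] t 20.6 F [-3.4 -0.3 -4.2] w 2.2 g 12.0 q [-0.05  0.32  0.43  2.1  -0.19  0.77  1.79]
rz -0.09 d(cm) [0.28 0.   1.85]
[0.2  0.29]
[0.03 0.31]
[0.02 0.31]
[0.02 0.31]
[0.01 0.31]
[0.   0.31]
```

Request:
{"fn": "send_rows", "kwargs": {"moves": [{"jaw": 2,"dx": 0.2,"dy": 0,"dz": 0.6,"rx": 0,"ry": 0,"rz": 0},{"jaw": 2,"dx": 0.05,"dy": 0,"dz": 0.5,"rx": 0,"ry": 0,"rz": 0},{"jaw": 2,"dx": 0,"dy": 0,"dz": 0.4,"rx": 0,"ry": 0,"rz": 0},{"jaw": 2,"dx": 0,"dy": 0,"dz": 0,"rx": 0,"ry": 0,"rz": 0}]}}

```text
t: 21.0
tool_pos: [0.4415, -0.2076, 0.1144]
eef_rot: [-0.001, 0.142, 0.99, 0.0]
wrist_force: [-4.2, 1.4, -1.1]
width: 0.251
grasp_force: 12.0
```

Request:
{"fn": "send_rows", "kwargs": {"moves": [{"jaw": 2,"dx": 0,"dy": 0,"dz": 0.2,"rx": 0,"ry": 0,"rz": 0},{"jaw": 2,"dx": 0,"dy": 0,"dz": 0,"rx": 0,"ry": 0,"rz": 0}]}}

```text
t: 21.2
tool_pos: [0.4415, -0.2075, 0.1126]
eef_rot: [-0.001, 0.142, 0.99, 0.0]
wrist_force: [-4.9, 1.4, -1.8]
width: 0.25
grasp_force: 12.0
```

Request:
{"fn": "send_rows", "kwargs": {"moves": [{"jaw": 2,"dx": 0,"dy": 0,"dz": 0.1,"rx": 0,"ry": 0,"rz": 0},{"jaw": 2,"dx": 0,"dy": 0,"dz": 0,"rx": 0,"ry": 0,"rz": 0}]}}

```text
t: 21.4
tool_pos: [0.4415, -0.2075, 0.1117]
eef_rot: [-0.001, 0.142, 0.99, 0.0]
wrist_force: [-5.7, 1.4, -0.2]
width: 0.248
grasp_force: 12.0
```

Request:
{"fn": "send_rows", "kwargs": {"moves": [{"jaw": 2,"dx": 0.1,"dy": 0,"dz": 0.1,"rx": 0,"ry": 0,"rz": 0},{"jaw": 2,"dx": 0,"dy": 0,"dz": 0.1,"rx": 0,"ry": 0,"rz": 0},{"jaw": 2,"dx": 0,"dy": 0,"dz": 0,"rx": 0,"ry": 0,"rz": 0}]}}

```text
t: 21.7
tool_pos: [0.4415, -0.2075, 0.1099]
eef_rot: [-0.0, 0.142, 0.99, 0.0]
wrist_force: [-4.0, 0.9, 2.0]
width: 0.25
grasp_force: 12.0
```

Request:
{"fn": "send_rows", "kwargs": {"moves": [{"jaw": 2,"dx": 0,"dy": 0,"dz": 0.1,"rx": 0,"ry": 0,"rz": 0},{"jaw": 2,"dx": 0,"dy": 0,"dz": 0,"rx": 0,"ry": 0,"rz": 0}]}}

```text
t: 21.9
tool_pos: [0.4415, -0.2075, 0.1088]
eef_rot: [-0.0, 0.142, 0.99, 0.0]
wrist_force: [-5.6, 0.8, 1.4]
width: 0.253
grasp_force: 12.0
```

Request:
{"fn": "send_rows", "kwargs": {"moves": [{"jaw": 2,"dx": 0,"dy": 0,"dz": 0.1,"rx": 0,"ry": 0,"rz": 0},{"jaw": 2,"dx": 0,"dy": 0,"dz": 0,"rx": 0,"ry": 0,"rz": 0}]}}

```text
t: 22.1
tool_pos: [0.4414, -0.2076, 0.1078]
eef_rot: [-0.0, 0.142, 0.99, 0.0]
wrist_force: [-4.7, 0.5, 1.8]
width: 0.249
grasp_force: 12.0
```

Request:
{"fn": "send_rows", "kwargs": {"moves": [{"jaw": 2,"dx": 0,"dy": 0,"dz": 0.1,"rx": 0,"ry": 0,"rz": 0},{"jaw": 2,"dx": 0,"dy": 0,"dz": 0.1,"rx": 0,"ry": 0,"rz": 0},{"jaw": 2,"dx": 0,"dy": 0,"dz": 0,"rx": 0,"ry": 0,"rz": 0}]}}

```text
t: 22.4
tool_pos: [0.4415, -0.2076, 0.1057]
eef_rot: [-0.0, 0.142, 0.99, 0.0]
wrist_force: [-5.0, 0.8, 0.4]
width: 0.253
grasp_force: 12.0
```

Request:
{"fn": "send_rows", "kwargs": {"moves": [{"jaw": 2,"dx": 0,"dy": 0,"dz": 0.1,"rx": 0,"ry": 0,"rz": 0},{"jaw": 2,"dx": 0,"dy": 0,"dz": 0.1,"rx": 0,"ry": 0,"rz": 0},{"jaw": 2,"dx": 0,"dy": 0,"dz": 0,"rx": 0,"ry": 0,"rz": 0}]}}

```text
t: 22.7
tool_pos: [0.4415, -0.2075, 0.1036]
eef_rot: [-0.0, 0.142, 0.99, 0.0]
wrist_force: [-3.8, 1.1, 1.4]
width: 0.249
grasp_force: 12.0
```

Request:
{"fn": "send_rows", "kwargs": {"moves": [{"jaw": 4,"dx": 0,"dy": 0,"dz": 0,"rx": 0,"ry": 0,"rz": 0},{"jaw": 5,"dx": 0,"dy": 0,"dz": 0,"rx": 0,"ry": 0,"rz": 0},{"jaw": 5,"dx": 0,"dy": 0,"dz": 0,"rx": 0,"ry": 0,"rz": 0},{"jaw": 5,"dx": 0,"dy": 0,"dz": -1.5,"rx": 0,"ry": 0,"rz": 0},{"jaw": 5,"dx": 0,"dy": 0,"dz": -3,"rx": 0,"ry": 0,"rz": 0}]}}

```text
t: 23.2
tool_pos: [0.4409, -0.2072, 0.1478]
eef_rot: [-0.002, 0.141, 0.99, -0.0]
wrist_force: [0.5, 0.2, -0.5]
width: 0.568
grasp_force: 0.0
```

Request:
{"fn": "send_rows", "kwargs": {"moves": [{"jaw": 5,"dx": 0,"dy": 0,"dz": -4,"rx": 0,"ry": 0,"rz": 0},{"jaw": 5,"dx": 0,"dy": 0,"dz": -2.5,"rx": 0,"ry": 0,"rz": 0},{"jaw": 2,"dx": 0,"dy": 0,"dz": 0,"rx": 0,"ry": 0,"rz": 0},{"jaw": 0,"dx": 0,"dy": 0,"dz": 0,"rx": 0,"ry": 0,"rz": 0},{"jaw": 0,"dx": 0,"dy": 0,"dz": 0,"rx": 0,"ry": 0,"rz": 0}]}}

```text
t: 23.7
tool_pos: [0.4412, -0.2073, 0.2126]
eef_rot: [-0.001, 0.141, 0.99, 0.0]
wrist_force: [-0.2, 0.6, -1.0]
width: 0.335
grasp_force: 0.0
```

Run:
```python
from h import *
a=np.radians(-16.2);ex=np.array([np.cos(a),np.sin(a)]);ey=np.array([-ex[1],ex[0]]);c0=np.array([.5022,-.2252])
plan((*(c0-.065*ex),.145),73.8)
for n in("wrist","top","scene"):
    w=snapshot(n);save(w,n+"6.png");P=pts(w);q=P[w["range_z"]>0];x=(q[:,:2]-c0)@ex*1000;y=(q[:,:2]-c0)@ey*1000
    for X in(-65,-50,-35,-10,20,45): 
        s=(abs(x-X)<5)&(abs(y)<6)&(q[:,2]>.1)&(q[:,2]<.19); print(n,X,s.sum(),np.percentile(q[s][:,2],[50,95]).round(4) if s.sum() else '')
```

```text
pos [ 0.4412 -0.2073  0.2126] yang 73.74 tilt z [-1.6e-03  5.0e-04 -1.0e+00] t 23.7 F [-0.2  0.6 -1. ] w 2.94 g 0.0 q [-0.1   0.18  0.47  2.03 -0.1   0.95  1.71]
rz -0.06 d(cm) [ 0.13 -0.02  6.76]
wrist -65 288 [0.1449 0.1462]
wrist -50 273 [0.1388 0.1399]
wrist -35 246 [0.1382 0.1392]
wrist -10 234 [0.1371 0.138 ]
wrist 20 108 [0.1354 0.1367]
wrist 45 0 
top -65 0 
top -50 0 
top -35 0 
top -10 31 [0.1378 0.1402]
top 20 31 [0.1358 0.1393]
top 45 37 [0.1345 0.1377]
scene -65 16 [0.1452 0.1463]
scene -50 13 [0.1389 0.1401]
scene -35 16 [0.138  0.1392]
scene -10 21 [0.1363 0.1381]
scene 20 18 [0.1353 0.1373]
scene 45 19 [0.1341 0.1348]
```

View pics/wrist6.png

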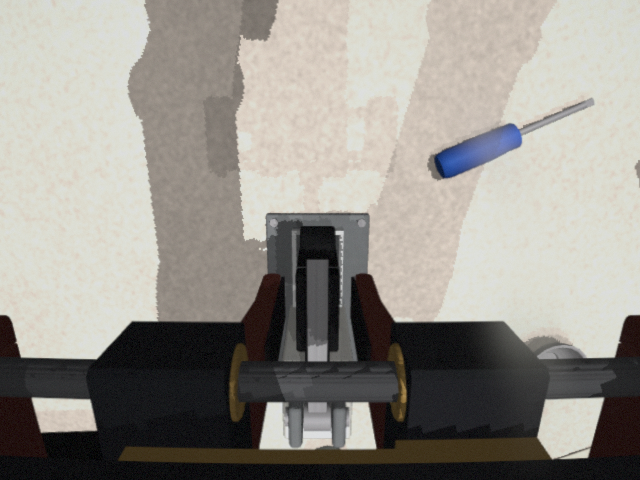

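The wrist picture shows the bar over the battery with the knob at (318,240). Its top is at 0.1455, and 0.139 would be fully down, so the lever is still about 0.05 rad high. I'll press on the knob with closed fingers.

Request:
{"fn": "send_rows", "kwargs": {"moves": [{"jaw": 0,"dx": 0.1,"dy": 0,"dz": 0,"rx": 0,"ry": 0,"rz": 0},{"jaw": 0,"dx": 0,"dy": 0,"dz": 0,"rx": 0,"ry": 0,"rz": 0},{"jaw": 0,"dx": 0,"dy": 0,"dz": 3,"rx": 0,"ry": 0,"rz": 0},{"jaw": 0,"dx": 0,"dy": 0,"dz": 3,"rx": 0,"ry": 0,"rz": 0},{"jaw": 0,"dx": 0,"dy": 0,"dz": 0,"rx": 0,"ry": 0,"rz": 0}]}}

```text
t: 24.35
tool_pos: [0.4383, -0.2064, 0.1507]
eef_rot: [-0.003, 0.141, 0.99, 0.0]
wrist_force: [0.6, 0.8, 0.3]
width: 0.009
grasp_force: 0.0
```

Request:
{"fn": "send_rows", "kwargs": {"moves": [{"jaw": 0,"dx": 0,"dy": 0,"dz": 0.4,"rx": 0,"ry": 0,"rz": 0},{"jaw": 0,"dx": 0,"dy": 0,"dz": 0.3,"rx": 0,"ry": 0,"rz": 0},{"jaw": 0,"dx": 0,"dy": 0,"dz": 0.2,"rx": 0,"ry": 0,"rz": 0},{"jaw": 0,"dx": 0,"dy": 0,"dz": 0,"rx": 0,"ry": 0,"rz": 0}]}}

```text
t: 24.75
tool_pos: [0.4414, -0.2076, 0.1453]
eef_rot: [0.001, 0.142, 0.99, -0.0]
wrist_force: [0.4, -0.8, -0.0]
width: 0.002
grasp_force: 0.1
```

Request:
{"fn": "send_rows", "kwargs": {"moves": [{"jaw": 0,"dx": 0,"dy": 0,"dz": 0.2,"rx": 0,"ry": 0,"rz": 0},{"jaw": 0,"dx": 0,"dy": 0,"dz": 0.2,"rx": 0,"ry": 0,"rz": 0},{"jaw": 0,"dx": 0,"dy": 0,"dz": 0,"rx": 0,"ry": 0,"rz": 0}]}}

```text
t: 25.05
tool_pos: [0.441, -0.2075, 0.1407]
eef_rot: [0.0, 0.142, 0.99, -0.0]
wrist_force: [0.4, -0.5, -0.0]
width: 0.003
grasp_force: 0.3
```

Request:
{"fn": "send_rows", "kwargs": {"moves": [{"jaw": 0,"dx": 0,"dy": 0,"dz": 0.1,"rx": 0,"ry": 0,"rz": 0},{"jaw": 0,"dx": 0,"dy": 0,"dz": 0,"rx": 0,"ry": 0,"rz": 0}]}}

```text
t: 25.25
tool_pos: [0.4409, -0.2074, 0.1396]
eef_rot: [0.0, 0.142, 0.99, -0.0]
wrist_force: [0.6, 0.1, 1.1]
width: 0.004
grasp_force: 0.4
```

Request:
{"fn": "send_rows", "kwargs": {"moves": [{"jaw": 0,"dx": 0,"dy": 0,"dz": 0.1,"rx": 0,"ry": 0,"rz": 0},{"jaw": 0,"dx": 0,"dy": 0,"dz": 0,"rx": 0,"ry": 0,"rz": 0}]}}

```text
t: 25.45
tool_pos: [0.441, -0.2074, 0.139]
eef_rot: [0.0, 0.142, 0.99, 0.0]
wrist_force: [-0.6, 1.0, 5.3]
width: 0.003
grasp_force: 3.0
```

Request:
{"fn": "send_rows", "kwargs": {"moves": [{"jaw": 0,"dx": 0,"dy": 0,"dz": 0.1,"rx": 0,"ry": 0,"rz": 0},{"jaw": 0,"dx": 0,"dy": 0,"dz": 0,"rx": 0,"ry": 0,"rz": 0}]}}

```text
t: 25.65
tool_pos: [0.441, -0.2075, 0.1386]
eef_rot: [0.0, 0.142, 0.99, 0.0]
wrist_force: [-4.0, 1.4, 13.1]
width: 0.006
grasp_force: 6.7
```

Request:
{"fn": "send_rows", "kwargs": {"moves": [{"jaw": 0,"dx": 0,"dy": 0,"dz": 0.1,"rx": 0,"ry": 0,"rz": 0},{"jaw": 0,"dx": 0,"dy": 0,"dz": 0,"rx": 0,"ry": 0,"rz": 0}]}}

```text
t: 25.85
tool_pos: [0.4411, -0.2075, 0.1383]
eef_rot: [0.0, 0.142, 0.99, 0.001]
wrist_force: [-5.4, 2.4, 21.6]
width: 0.004
grasp_force: 10.7
```

The lever is on its stop: the force rises while the position holds at 0.1385. Retreating straight up, then a final check.

Request:
{"fn": "send_rows", "kwargs": {"moves": [{"jaw": 0,"dx": 0,"dy": 0,"dz": -0.5,"rx": 0,"ry": 0,"rz": 0},{"jaw": 0,"dx": 0,"dy": 0,"dz": -2,"rx": 0,"ry": 0,"rz": 0},{"jaw": 0,"dx": 0,"dy": 0,"dz": -3,"rx": 0,"ry": 0,"rz": 0},{"jaw": 0,"dx": 0,"dy": 0,"dz": -4,"rx": 0,"ry": 0,"rz": 0},{"jaw": 0,"dx": 0,"dy": 0,"dz": -4,"rx": 0,"ry": 0,"rz": 0}]}}

```text
t: 26.35
tool_pos: [0.44, -0.2072, 0.2725]
eef_rot: [-0.001, 0.142, 0.99, -0.0]
wrist_force: [0.9, -1.2, -0.0]
width: 0.008
grasp_force: 0.0
```

Request:
{"fn": "send_rows", "kwargs": {"moves": [{"jaw": 0,"dx": 0,"dy": 0,"dz": 0,"rx": 0,"ry": 0,"rz": 0},{"jaw": 0,"dx": 0,"dy": 0,"dz": 0,"rx": 0,"ry": 0,"rz": 0},{"jaw": 0,"dx": 0,"dy": 0,"dz": 0,"rx": 0,"ry": 0,"rz": 0}]}}

```text
t: 26.65
tool_pos: [0.4399, -0.2069, 0.2703]
eef_rot: [-0.001, 0.141, 0.99, 0.0]
wrist_force: [0.1, 0.5, 0.2]
width: 0.006
grasp_force: 0.0
```

Run:
```python
from h import *
a=np.radians(-16.2);ex=np.array([np.cos(a),np.sin(a)]);ey=np.array([-ex[1],ex[0]]);c0=np.array([.5022,-.2252])
for n in("wrist","scene"):
    w=snapshot(n);P=pts(w);q=P[w["range_z"]>0];x=(q[:,:2]-c0)@ex*1000;y=(q[:,:2]-c0)@ey*1000
    for X in(-65,-50,-10,20,45): 
        s=(abs(x-X)<5)&(abs(y)<6)&(q[:,2]>.1)&(q[:,2]<.19); print(n,X,s.sum(),np.percentile(q[s][:,2],[50,95]).round(4) if s.sum() else '')
cv2.imwrite("pics/s7.png",cv2.resize(w["pixels"][120:350,120:480,::-1],None,fx=2.2,fy=2.2))
print(state()["wrist_force"],state()["t"])
```

```text
wrist -65 193 [0.1383 0.1396]
wrist -50 185 [0.1328 0.134 ]
wrist -10 22 [0.1329 0.1339]
wrist 20 20 [0.133  0.1344]
wrist 45 21 [0.1329 0.1337]
scene -65 16 [0.1382 0.1402]
scene -50 15 [0.1326 0.1342]
scene -10 18 [0.1324 0.1338]
scene 20 17 [0.1324 0.134 ]
scene 45 17 [0.1325 0.1341]
[ 0.01706023 -0.19880577 -0.42909671] 26.75
```

View pics/s7.png

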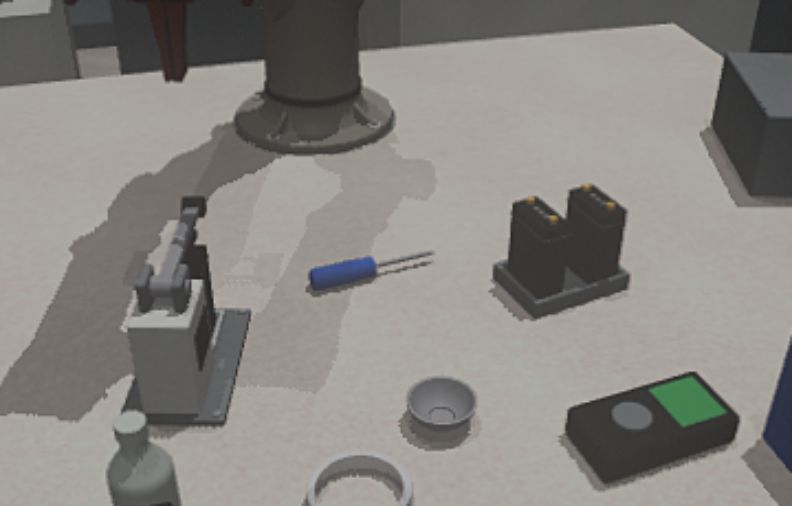

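The bar reads level at 0.133 along its whole length and the gripper is clear. The crop shows the lever down over the battery at (190,230) and both neighbours standing at (570,240). Handing in.

```bash
python3 -c "
from workcell import *
print(sign_off())"
```

```text
the job is handed in; nothing more can be done
None
```

I handed the job in at about 27 s: the middle battery stands upright in the tester seat, the lever is fully down on its stop, and the other two batteries and the rest of the bench look undisturbed.

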